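# Gauge a heating block against the flip stop

## Robot

A 6-joint arm with a two-finger parallel gripper is mounted at the origin on the work surface. World frame = base frame: x ahead of the robot, y to its left, z up, the work surface at z = 0. Lengths are in m, angles in rad, forces in N, time in s.
With the tool pointing down it reaches from about 0.35 to 0.925 m from the base axis. Payload 6.4 kg.
Tool frame: the origin (TCP) lies midway between the tips of the shut fingers; the grasp point (between the pads) lies 19 mm behind it (manip.grip_point_offset is the distance from the TCP to the grasp point, in m); z points along the fingers, x is the direction in which the jaws open and shut, and the axes are right-handed (so a half turn about z gives the same grasp; the last joint's range is limited). The gripper opens to 94 mm and grips with 3 to 60 N. Pads are 16 mm wide; open, the fingers measure 119 mm over their backs; the gripper's body (75 mm by 177 mm) begins 78 mm behind the grasp point.
Start: joints at [-1.377, 0.245, 1.558, -0, 1.339, -0.174], TCP at [0.234, -0.607, 0.205] pointing down, gripper open.
Joint ranges: [-3.13, 3.13], [-1.02, 2.26], [0.13, 2.54], [-0.95, 4.09], [0.21, 2.88], [-2.74, 2.74]. Speed limits (rad/s): [2.57, 2.57, 3.14, 3.14, 3.14, 3.14].

## Interface

Orientations are given as a unit quaternion [x, y, z, w].
In Python, from rig import manip, optics, ticket gives the robot as it stands.
- The arm moves only by the tool apply_moves, never from a script. Its argument "deltas" is a list of rows, each an object of numbers: "wx", "wy", "wz": the turn, a rotation vector about the tool's x, y, z in degrees; "x", "y", "z": the shift along the tool's x, y, z in m; "fingers": the closure in counts, from 0 (fully open) to 255 (shut). A call has 1 to 20 rows; each row shifts and turns the commanded pose from where the row before left it, along the tool's axes as they then stand; what a row does not reach is not made up. A row lasts 1/12 s, in which the tool goes at most 41.7 mm and 7.16 degrees, less where a joint would pass 70% of its speed; a pose out of reach is approached as far as the arm can. A call is refused whole if a number of a shift passes 0.0417 or a number of a turn 7.16, either way. A call with a gripper value outside its range is refused whole. The fingers move at their own pace and stop on an object; "squeeze" is the grip in N (left out, the last holds). Time passes only in rows, so rows that do not move let the fingers close. It gives the time, the measured TCP pose, the force and the opening at its end, in the units of the state.
- manip.sense(): the state, without advancing time (a new reading comes with each control period).
- optics.camera(name): name is "side" or "top"; returns a dict with "color" (384x512x3 uint8, blue, green, red), "z_map" (384x512 float32, m along the optical axis (not along the pixel's ray), 0 where there is no reading), "vertical_fov" (degrees; the focal length in pixels is half the picture's height over the tangent of half this angle, whatever the lens; pixels are square), "cx", "cy" (the principal point, pixels), "extrinsics" (4x4, takes a point from camera to world coordinates). Camera axes: x right, y down, z forward; pixel columns grow to the right and rows downward; lengths in m; the calibration is good to about 2 mm. A picture is of the moment at which its call begins.
- ticket.close_job(): hands the job in, once; it reports no verdict.
The state is a dict: "clock": time; "joints": joint angles; "joint_velocities": joint speeds; "tau": joint torques, N m; "eef_pos": TCP position; "orientation": TCP orientation; "contact_force": force on the tool from outside, world axes, zero at the start; "wrist_torque": the same for the moment, N m; "gripper_width": opening from 0.0 (shut) to 1.0 (fully open).
Only numpy, scipy, OpenCV 4.12 (cv2) and the standard library are available. Lean on these libraries where they do the work, as an engineer would, in place of code of your own. Each camera call takes 0.05 s, during which the arm holds its last target.

## Task

First flip the hinged stop down until its leaf rests fully on the fence. Then set the drilled aluminium heating block flat on the deck, on the robot's right of the stop, with one long side flush against the fence and its end against the stop. Finally flip the stop fully up again without shifting the block, let go of everything, and leave the bottle, vials and beaker alone.

Things in the scene. Friction and masses are not known exactly. Their poses are not given: they have to be found in the camera images.
- deck: Fixed grey plate 115 x 300 x 12 mm with a bare aluminium fence along its far edge. Deck origin: on the bench under the middle of the fence's near face; x points away from the robot through the fence, y along the fence (to the robot's left), z up. The plate reaches from x = -85 to +30 mm, y = +-150 mm, top at z = 12 mm. The fence's near face is x = 0; it is 14 mm thick and its top is at z = 40 mm. The deck may be turned by up to about 15 degrees.
- stop: Fixed dark steel carrier, 34 mm wide, clamped on the fence somewhere in its left half; it carries the hinged leaf and rises to z = 67 mm. Origin: on the bench under the fence's near face at the middle of the stop's width; axes as the deck's.
- hinge (a point): Middle of the leaf's hinge pin, which lies along the deck's y, in the stop's frame at x = 7, z = 60 mm; the point's axes are the deck's.
- gauge (a point): Corner point where the fence's near face, the deck's top and the plane of the stop's gauging face (the right, -y, side of the leaf, 8 mm from the stop's middle) meet; axes as the deck's.
- leaf (a joint): Steel leaf of the stop, turning about the hinge. 0 = down on the fence against its rest (arm level, pointing to the robot across the deck; a 30 mm wide tab under it reaches to 6 mm over the deck, from 13 to 43 mm robot-side of the hinge pin); grows as it is raised, to 1.75 rad = fully up, leaning slightly back beyond the fence against its rest. Friction holds it wherever it is left; moving it takes about 1 to 3 N at the grip bar. Arm and tab are 16 mm wide along y.
- leaf_grip (a point): Centre of the leaf's steel grip bar: a cylinder along the hinge direction, 24 mm long, 14 mm in diameter, best pinched on its two flat ends, between which it can turn. With the leaf down it lies 60 mm robot-side of the hinge pin and 12 mm above it (72 mm over the bench); it travels on a 61 mm arc about the pin. The point turns with the leaf.
- block_center (a point): Centre of the loose aluminium heating block, 50 (x) x 100 (y) x 30 (z) mm, about 0.4 kg, with two rows of dark wells in its top; 15 mm above its underside. Axes along its sides. It starts on the bench to the robot's right of the deck. Either long side may go to the fence.
- block_handle (a point): Centre of the block's bridge handle, 49 mm above point block_center: a steel bar 44 mm long along the block's y, 10 mm wide (x), 12 mm high, on two 8 mm stems; 28 mm free height under it over the block's top.
- bottle: Bystander: closed amber bottle, 68 mm diameter, 115 mm high, origin at the centre of its underside.
- vial_a: Bystander: small amber vial with white cap, 27 mm diameter, 50 mm high, origin at the centre of its underside.
- vial_b: Bystander: the other small amber vial, same size.
- beaker: Bystander: empty clear plastic beaker, 84 mm rim diameter, 100 mm high, origin at the centre of its underside.
Mind the look-alikes: they are no part of the job. Leave any blue or yellow look-alike of the part that bears block_center alone.

How it is judged:
On the way, in this order (a step that is already met when the one before it is completed fails the run):
1. The stop's leaf is flipped down on the fence (within 0.08 rad of its rest) before the block is at the gauge (value of joint leaf below 0.08 rad), for 0.2 s.
2. With the leaf still down, the block stands flat on the deck right of the stop, square, its side within 2.5 mm of the fence and its end within 2.3 mm of the stop (value of joint leaf below 0.08 rad and x of block_center in the frame of stop between -0.0275 and -0.023 m and y of block_center in the frame of stop between -0.0603 and -0.0555 m and z of block_center in the frame of stop between 0.024 and 0.03 m and angle between the y axis of block_center and the y axis of stop, either way round below 0.05 rad and angle between block_center's own z axis and vertical below 0.05 rad), for 0.3 s.
At the end, for the whole second after the job is handed in: The leaf is up (joint above 1.35 rad) and the block stands at rest and flat on the deck (square and level within 0.05 rad), its long side within 2.5 mm of the fence's face and its left end within 2.3 mm of the plane of the stop's gauging face (at most 2.5 mm past that plane) (value of joint leaf above 1.35 rad and linear speed of block below 0.01 m/s and x of block_center in the frame of stop between -0.0275 and -0.023 m and y of block_center in the frame of stop between -0.0603 and -0.0555 m and z of block_center in the frame of stop between 0.024 and 0.03 m and angle between the y axis of block_center and the y axis of stop, either way round below 0.05 rad and angle between block_center's own z axis and vertical below 0.05 rad); the robot touches nothing.
It fails at once if The amber bottle is pushed more than 20 mm away or tipped over (distance of bottle from where it was at the start of the episode above 0.02 m or angle between bottle's own z axis and vertical above 0.4 rad).
It fails at once if The first small vial is pushed more than 20 mm away or tipped over (distance of vial_a from where it was at the start of the episode above 0.02 m or angle between vial_a's own z axis and vertical above 0.4 rad).
It fails at once if The second small vial is pushed more than 20 mm away or tipped over (distance of vial_b from where it was at the start of the episode above 0.02 m or angle between vial_b's own z axis and vertical above 0.4 rad).
It fails at once if The beaker is pushed more than 20 mm away or tipped over (distance of beaker from where it was at the start of the episode above 0.02 m or angle between beaker's own z axis and vertical above 0.4 rad).
It also fails if it takes over 72 s, if anything falls off the work surface, if the arm or the gripper's body presses on something with over 40 N, if the wrist force passes 120 N, or if a joint passes its speed limit or range.

## Working session

There is one attempt and no reset: what is moved stays moved. The work goes in short steps, Python scripts to look and compute and a tool call to move; the robot and the scene stay as the last step left them, time stands still between calls to the robot, and variables do not carry over. Pictures are saved under pics/ and viewed, and the job is handed in when it is done.

Besides the shell and the picture viewer there is one more tool, called after "Request:" by a JSON object that holds its "fn" and its "kwargs". apply_moves: Moves the arm, as the interface text tells. Its arguments: {"type":"object","properties":{"deltas":{"type":"array","items":{"type":"object","properties":{"wx":{"type":"number"},"wy":{"type":"number"},"wz":{"type":"number"},"x":{"type":"number"},"y":{"type":"number"},"z":{"type":"number"},"fingers":{"type":"number"}}}},"squeeze":{"type":"number"}},"required":["deltas"]}

```bash
ls; mkdir -p pics; cat > h.py <<'E'
import numpy as np, cv2
from rig import manip, optics, ticket
def cam(n):
    c=optics.camera(n); return c
def pts(c):
    z=c["z_map"]; H,W=z.shape
    f=H/2/np.tan(np.radians(c["vertical_fov"])/2)
    u,v=np.meshgrid(np.arange(W),np.arange(H))
    P=np.stack([(u-c["cx"])/f*z,(v-c["cy"])/f*z,z],-1)
    E=np.array(c["extrinsics"]); return P@E[:3,:3].T+E[:3,3]
E
python3 - <<'E'
from h import *
for n in("side","top"):
    c=cam(n); cv2.imwrite(f"pics/{n}0.png",c["color"]); np.savez(f"{n}0.npz",P=pts(c),color=c["color"],z=c["z_map"],E=c["extrinsics"])
    print(n,np.round(c["extrinsics"],3).tolist(),c["vertical_fov"],c["cx"],c["cy"])
print(manip.sense(),manip.grip_point_offset)
E
```

```text
pics
side [[-0.877, -0.332, 0.347, 0.222], [-0.48, 0.588, -0.651, 0.525], [0.012, -0.738, -0.675, 0.676], [0.0, 0.0, 0.0, 1.0]] 57.487594707266794 258.0035419444849 189.50814769240586
top [[-0.022, -0.992, 0.126, 0.294], [-1.0, 0.02, -0.016, -0.01], [0.013, -0.126, -0.992, 1.567], [0.0, 0.0, 0.0, 1.0]] 42.197241288486936 248.94561234363155 193.18981369051642
{'clock': 0.1, 'joints': array([-1.37708523e+00,  2.45714223e-01,  1.55887591e+00, -2.35794759e-05,
        1.33870276e+00, -1.74083821e-01]), 'joint_velocities': array([-6.16340837e-04, -4.64930459e-06, -2.44637074e-03, -6.55161676e-04,
        1.17468053e-05,  6.51248215e-04]), 'tau': array([ 8.83224220e-04, -4.16913521e+01, -3.15525770e+01,  6.86770119e-02,
        3.09590902e-02, -5.64158427e-05]), 'eef_pos': array([ 0.23361746, -0.60599113,  0.20448346]), 'orientation': array([ 8.24488566e-01, -5.65877975e-01, -6.15027161e-04, -5.87006795e-04]), 'contact_force': array([ 0.29547549,  0.12422301, -0.59125624]), 'wrist_torque': array([-0.01516022, -0.0201219 , -0.00827194]), 'gripper_width': 1.0028722337416163} 0.0188
```

View pics/side0.png

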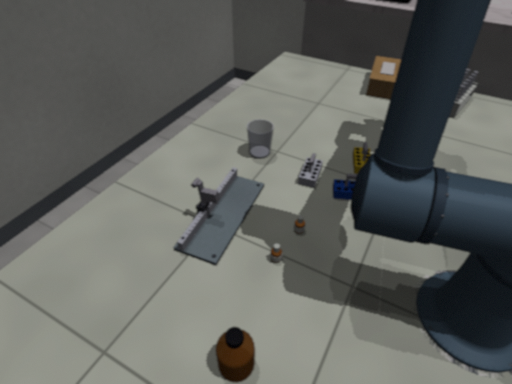

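View pics/top0.png

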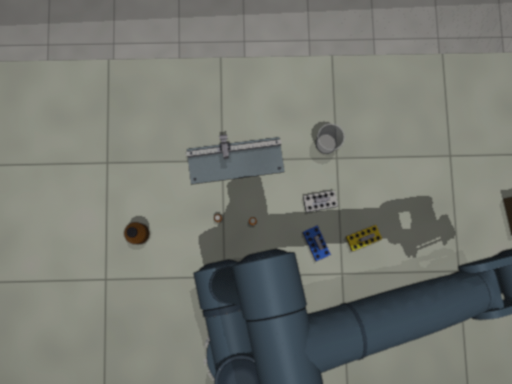

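The top view shows the deck at about (235,160), the stop at (224,145) with its leaf up, the grey block at (320,201), and the vials at (217,217) and (252,221). I'll enlarge this.

```bash
python3 - <<'E'
from h import *
t=np.load("top0.npz");s=np.load("side0.npz")
a=cv2.resize(t["color"][120:235,180:350],None,fx=4.6,fy=4.6,interpolation=cv2.INTER_CUBIC);cv2.imwrite("pics/t1.png",a)
a=cv2.resize(s["color"][115:265,170:350],None,fx=4,fy=4,interpolation=cv2.INTER_CUBIC);cv2.imwrite("pics/s1.png",a)
P=t["P"]
for u,v in [(320,201),(217,217),(252,221),(136,232),(326,140),(260,165),(224,148),(224,135)]: print(u,v,np.round(P[v,u],3))
P=s["P"]
for u,v in [(300,227),(276,253),(312,160),(225,220),(205,190),(260,140)]: print(u,v,np.round(P[v,u],3))
E
```

```text
320 201 [ 0.457 -0.25   0.061]
217 217 [0.415 0.065 0.05 ]
252 221 [ 0.401 -0.041  0.049]
136 232 [0.371 0.297 0.116]
326 140 [ 0.659 -0.286  0.007]
260 165 [ 0.581 -0.072  0.013]
224 148 [0.617 0.038 0.108]
224 135 [0.653 0.037 0.122]
300 227 [ 0.4   -0.031  0.028]
276 253 [0.415 0.071 0.031]
312 160 [ 0.46  -0.241  0.072]
225 220 [0.582 0.027 0.012]
205 190 [0.627 0.038 0.104]
260 140 [ 0.633 -0.253  0.074]
```

View pics/t1.png

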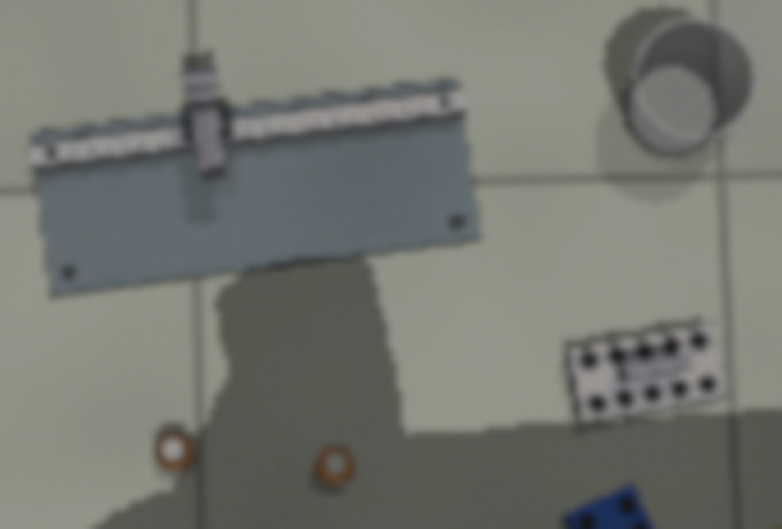

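View pics/s1.png

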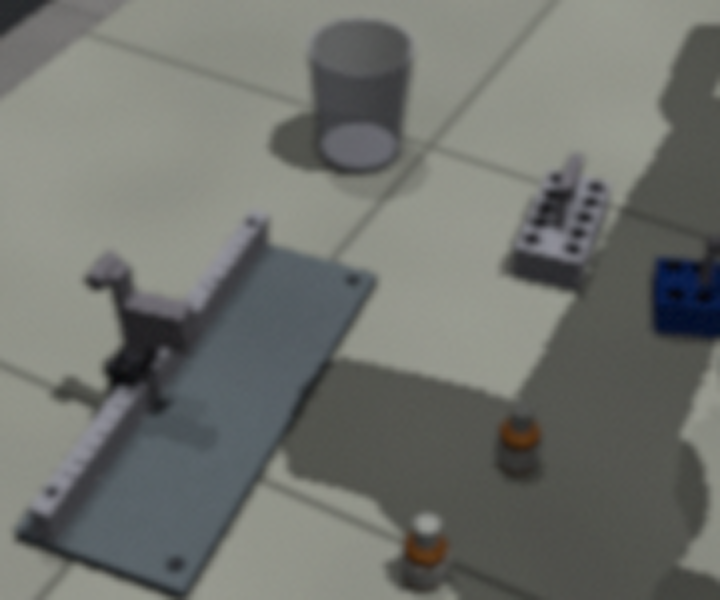

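```bash
cat > fit.py <<'E'
from h import *
def rect(Q):
    (c,(w,h),a)=cv2.minAreaRect(Q[:,:2].astype(np.float32)*1000); 
    if w<h: a+=90
    return np.round(c,1),round(w,1),round(h,1),round(((a)%180)-90,2)
def run(t,name):
    P=t["P"].reshape(-1,3); x,y,z=P.T
    R=lambda x0,x1,y0,y1,z0,z1:P[(x>x0)&(x<x1)&(y>y0)&(y<y1)&(z>z0)&(z<z1)]
    for n,Q in dict(fence=R(.55,.70,-.2,.25,.035,.045),deck=R(.45,.75,-.2,.25,.009,.016),block=R(.40,.52,-.33,-.17,.026,.036),handle=R(.40,.52,-.33,-.17,.05,.08),blkall=R(.40,.52,-.33,-.17,.006,.036),stop=R(.55,.75,-.05,.1,.05,.2)).items():
        if len(Q)>4: 
            d=Q[:,:2]-np.median(Q[:,:2],0); e=np.linalg.svd(d,full_matrices=False)[2][0]
            print(name,n,len(Q),"rect",*rect(Q),"med",np.round(np.median(Q,0)*1000,1),"pca",round(np.degrees(np.arctan2(-e[0]*np.sign(e[1]),abs(e[1]))),2))
            if n=="stop":
                print("  max z",Q[:,2].max())
                for z0 in np.arange(.05,.13,.01):
                    q=Q[(Q[:,2]>=z0)&(Q[:,2]<z0+.01)]
                    if len(q): print("  ",round(z0,3),len(q),np.round(q.min(0)*1000),np.round(q.max(0)*1000),np.round(q.mean(0)*1000))
if __name__=="__main__":
    for n in("top","side"): run(np.load(n+"0.npz"),n)
E
python3 fit.py
```

```text
top fence 341 rect [634.8  12.7] 19.8 297.9 6.1 med [634.   -6.3  39.3] pca 6.28
top deck 1781 rect [592.4  24.9] 263.7 431.5 2.98 med [587.    7.8  12. ] pca 7.35
top block 382 rect [ 460.7 -254.3] 50.6 100.8 8.66 med [ 459.2 -251.3   30. ] pca 8.51
top handle 53 rect [ 460.8 -254.9] 10.2 44.1 9.06 med [ 460.8 -254.7   68.5] pca 8.93
top blkall 502 rect [ 459.1 -248.7] 116.1 157.1 0.31 med [ 457.2 -250.7   29.1] pca 8.61
top stop 174 rect [621.9  40.2] 31.3 64.6 88.54 med [627.8  38.6 104.5] pca -84.43
  max z 0.13178119816792555
   0.05 11 [622.  25.  51.] [645.  56.  59.] [634.  44.  55.]
   0.06 19 [624.  24.  60.] [635.  55.  69.] [630.  39.  65.]
   0.07 5 [590.  27.  72.] [634.  43.  77.] [606.  34.  75.]
   0.08 5 [590.  31.  84.] [591.  43.  90.] [591.  37.  87.]
   0.09 9 [592.  30.  91.] [634.  45. 100.] [607.  36.  97.]
   0.1 69 [591.  30. 100.] [633.  48. 110.] [613.  38. 104.]
   0.11 11 [595.  32. 112.] [654.  47. 120.] [635.  41. 117.]
   0.12 42 [632.  31. 120.] [654.  52. 129.] [643.  41. 124.]
side fence 442 rect [644.4  11.5] 33.0 300.9 6.39 med [629.3  62.3  40.
[... 268 characters left out ...]
17
side blkall 446 rect [ 463.1 -256.1] 50.1 103.1 8.66 med [ 457.2 -234.8   30.2] pca 6.02
side stop 432 rect [624.7  40.2] 65.3 30.1 -80.63 med [627.6  42.7  98.7] pca -80.27
  max z 0.12770572628705246
   0.05 41 [625.  26.  51.] [650.  57.  60.] [635.  46.  54.]
   0.06 37 [624.  34.  60.] [638.  56.  69.] [630.  49.  65.]
   0.07 27 [592.  37.  70.] [636.  53.  80.] [619.  44.  77.]
   0.08 59 [592.  29.  80.] [639.  47.  89.] [612.  42.  86.]
   0.09 58 [593.  27.  90.] [640.  48. 100.] [612.  41.  95.]
   0.1 118 [594.  26. 100.] [640.  48. 109.] [616.  38. 105.]
   0.11 30 [634.  32. 110.] [654.  52. 120.] [641.  44. 116.]
   0.12 62 [635.  29. 120.] [656.  53. 128.] [645.  41. 125.]
```

```bash
cat > fit2.py <<'E'
from h import *
def deckfit(t):
    P=t["P"]; m=((P[...,2]>.008)&(P[...,2]<.05)&(P[...,0]>.5)&(P[...,0]<.72)&(abs(P[...,1])<.2)).astype(np.uint8)
    n,l,st,c=cv2.connectedComponentsWithStats(m); k=1+np.argmax(st[1:,4]); Q=P[l==k]
    return Q
for n in("top","side"):
    t=np.load(n+"0.npz"); Q=deckfit(t)
    th=np.radians(6.2); R=np.array([[np.cos(th),-np.sin(th)],[np.sin(th),np.cos(th)]])
    D=(Q[:,:2]-[.628,.010])@R   # deck frame
    # plate edges
    pl=Q[:,2]<.016
    ys=np.arange(-.13,.131,.02)
    e=[]; f0=[];f1=[]
    for y in ys:
        b=abs(D[:,1]-y)<.01
        q=D[b&pl]; e.append(q[:,0].min())
        q=D[b&(Q[:,2]>.037)]; 
        if len(q): f0.append((y,q[:,0].min())); f1.append((y,q[:,0].max()))
    print(n,"near edge",np.round(np.array(e)*1000,1),np.degrees(np.polyfit(ys,e,1)[0]))
    f0=np.array(f0);f1=np.array(f1);print(" fence near",np.round(f0[:,1]*1000,1)," far",np.round(f1[:,1]*1000,1), np.degrees(np.polyfit(f0[:,0],f0[:,1],1)[0]),np.degrees(np.polyfit(f1[:,0],f1[:,1],1)[0]))
    b=pl&(D[:,0]>-.075)&(D[:,0]<-.01); print(" y ends",D[b][:,1].min(),D[b][:,1].max(), "z plate",np.median(Q[pl][:,2]))
    P=t["P"].reshape(-1,3); P=P[(P[:,2]>.045)&(P[:,2]<.14)]; D=(P[:,:2]-[.628,.010])@R
    b=(abs(D[:,1])<.08)&(abs(D[:,0])<.06); D=np.c_[D[b],P[b][:,2]]
    for z0 in np.arange(.045,.135,.01):
        q=D[(D[:,2]>=z0)&(D[:,2]<z0+.01)]*1000
        if len(q): print("  ",round(z0,3),len(q),np.round(q.min(0)),np.round(q.max(0)),np.round(q.mean(0)))
E
python3 fit2.py
```

```text
top near edge [-86.6 -86.6 -86.8 -86.5 -87.3 -85.6 -86.7 -87.1 -87.2 -87.3 -85.7 -86.8
 -91.1 -88.2] -0.43812223693854646
 fence near [-1.7 -0.  -2.1 -2.  -2.5 -1.9 -1.8 -2.8 -0.5 -1.9 -2.3 -2.7 -2.9 -2.1]  far [12.5 12.6 11.2 12.2 10.6 12.4 12.5 16.9  3.5 10.8 11.1 11.7 11.3 10.2] -0.24029739658579244 -0.4306260492761834
 y ends -0.14797525414982488 0.15136160826628173 z plate 0.011553547916907103
   0.045 15 [ -1. -71.  45.] [20. 59. 54.] [ 8. 15. 49.]
   0.055 15 [-2. 18. 55.] [17. 46. 64.] [ 6. 37. 59.]
   0.065 13 [-1. 13. 65.] [ 9. 45. 72.] [ 5. 24. 68.]
   0.075 4 [-35.  22.  76.] [-33.  37.  84.] [-34.  29.  78.]
   0.085 5 [-35.  27.  86.] [-32.  36.  91.] [-34.  31.  89.]
   0.095 51 [-34.  22.  96.] [  8.  37. 105.] [-13.  29. 102.]
   0.105 29 [-32.  22. 105.] [  8.  37. 114.] [-11.  30. 108.]
   0.115 41 [  8.  19. 116.] [ 30.  41. 125.] [ 18.  30. 122.]
   0.125 12 [ 12.  19. 125.] [ 26.  40. 132.] [ 21.  28. 128.]
side near edge [-84.7 -84.3 -83.9 -84.  -83.7 -83.8 -83.4 -83.9 -84.2 -84.8 -84.1 -84.1
 -84.9 -84.2] -0.06790298851182698
 fence near [ 0.5  0.4  0.6  0.8  0.2  0.5  0.3  0.6  0.9 -0.1  0.1  0.4 -0.2]  far [15.9 14.8 15.3 14.4 14.7  0.5  4.2 32.9 22.4 14.6 15.9 14.2 15. ] -0.09550943286134046 0.7117270841341504
 y ends -0.15151669160465794 0.15000177731239947 z plate 0.012847560494464116
   0.045 48 [ 2.  9. 45.] [25. 45. 55.] [ 9. 34. 50.]
   0.055 32 [ 1. 20. 55.] [23. 45. 64.] [ 9. 38. 59.]
   0.065 25 [ 1. 27. 65.] [13. 46. 74.] [ 7. 37. 68.]
   0.075 47 [-33.  23.  75.] [14. 37. 85.] [-11.  34.  81.]
   0.085 64 [-32.  21.  85.] [14. 37. 95.] [-13.  33.  90.]
   0.095 78 [-31.  21.  95.] [ 16.  36. 105.] [ -6.  32. 101.]
   0.105 81 [-30.  19. 105.] [ 27.  39. 115.] [ -8.  28. 108.]
   0.115 50 [ 10.  17. 116.] [ 32.  40. 125.] [ 18.  31. 121.]
   0.125 29 [ 11.  16. 125.] [ 30.  39. 128.] [ 23.  28. 126.]
```

```bash
cat > plan.py <<'E'
from h import *
from scipy.spatial.transform import Rotation as Ro
TH=6.3; S=np.array([.6244,.0388])
def deck2w(x,y,z): 
    c,s=np.cos(np.radians(TH)),np.sin(np.radians(TH)); return np.array([S[0]+c*x-s*y,S[1]+s*x+c*y,z])
def w2s(p):
    c,s=np.cos(np.radians(TH)),np.sin(np.radians(TH)); d=p[:2]-S; return np.array([c*d[0]+s*d[1],-s*d[0]+c*d[1],p[2]])
def Rh(h): # tool down, x heading h deg
    h=np.radians(h); x=np.array([np.cos(h),np.sin(h),0]); z=np.array([0,0,-1.]); return Ro.from_matrix(np.c_[x,np.cross(z,x),z])
def plan(p,h):
    st=manip.sense(); R0=Ro.from_quat(st["orientation"]); R1=Rh(h)
    rv=np.degrees((R0.inv()*R1).as_rotvec()); d=R1.inv().apply(np.array(p)-st["eef_pos"])
    print("t",round(st["clock"],2),"tcp",np.round(st["eef_pos"],4),"in stop",np.round(w2s(st["eef_pos"])*1000,1),"w",st["gripper_width"],"F",np.round(st["contact_force"],2))
    print("rotvec tool deg",np.round(rv,2)," shift(after rot) mm",np.round(d*1000,1))
E
python3 -c "
from plan import *
p=deck2w(.021,0,.17);print(p);plan(p,-83.7)"
```

```text
[0.64527318 0.04110442 0.17      ]
t 0.1 tcp [ 0.2336 -0.606   0.2045] in stop [-459.2 -598.   204.5] w 1.0028722337416163 F [ 0.3   0.12 -0.59]
rotvec tool deg [-0.    0.1  14.77]  shift(after rot) mm [-598.  -480.2   34.5]
```

Request:
{"fn": "apply_moves", "kwargs": {"deltas": [{"wz": 5}, {"wz": 5}, {"wz": 4.8}, {"x": -0.03, "y": -0.024}, {"x": -0.03, "y": -0.024}, {"x": -0.03, "y": -0.024}, {"x": -0.03, "y": -0.024}, {"x": -0.03, "y": -0.024}, {"x": -0.03, "y": -0.024}, {"x": -0.03, "y": -0.024}, {"x": -0.03, "y": -0.024}, {"x": -0.03, "y": -0.024}, {"x": -0.03, "y": -0.024}, {"x": -0.03, "y": -0.024}, {"x": -0.03, "y": -0.024}, {"x": -0.03, "y": -0.024}, {"x": -0.03, "y": -0.024}, {"x": -0.03, "y": -0.024}, {"x": -0.03, "y": -0.024}, {"x": -0.03, "y": -0.024}]}}

```text
$.deltas[0]: bad value
```

```bash
python3 -c "
from plan import *
p=deck2w(.021,0,.17);plan(p,-83.7)"
```

```text
t 0.1 tcp [ 0.2336 -0.606   0.2045] in stop [-459.2 -598.   204.5] w 1.0028722337416163 F [ 0.3   0.12 -0.59]
rotvec tool deg [-0.    0.1  14.77]  shift(after rot) mm [-598.  -480.2   34.5]
```

Request:
{"fn": "apply_moves", "kwargs": {"deltas": [{"x": 0, "y": 0, "z": 0, "wx": 0, "wy": 0, "wz": 5, "fingers": 0}, {"x": 0, "y": 0, "z": 0, "wx": 0, "wy": 0, "wz": 5, "fingers": 0}, {"x": 0, "y": 0, "z": 0, "wx": 0, "wy": 0, "wz": 4.8, "fingers": 0}]}}

```text
clock: 0.35
eef_pos: [0.2336, -0.6062, 0.2048]
orientation: [0.743, -0.669, -0.0, -0.0]
contact_force: [-0.7, 0.8, -1.2]
gripper_width: 0.999
```

Request:
{"fn": "apply_moves", "kwargs": {"deltas": [{"x": -0.03, "y": -0.024, "z": 0, "wx": 0, "wy": 0, "wz": 0, "fingers": 0}, {"x": -0.03, "y": -0.024, "z": 0, "wx": 0, "wy": 0, "wz": 0, "fingers": 0}, {"x": -0.03, "y": -0.024, "z": 0, "wx": 0, "wy": 0, "wz": 0, "fingers": 0}, {"x": -0.03, "y": -0.024, "z": 0, "wx": 0, "wy": 0, "wz": 0, "fingers": 0}, {"x": -0.03, "y": -0.024, "z": 0, "wx": 0, "wy": 0, "wz": 0, "fingers": 0}, {"x": -0.03, "y": -0.024, "z": 0, "wx": 0, "wy": 0, "wz": 0, "fingers": 0}, {"x": -0.03, "y": -0.024, "z": 0, "wx": 0, "wy": 0, "wz": 0, "fingers": 0}, {"x": -0.03, "y": -0.024, "z": 0, "wx": 0, "wy": 0, "wz": 0, "fingers": 0}, {"x": -0.03, "y": -0.024, "z": 0, "wx": 0, "wy": 0, "wz": 0, "fingers": 0}, {"x": -0.03, "y": -0.024, "z": 0, "wx": 0, "wy": 0, "wz": 0, "fingers": 0}, {"x": -0.03, "y": -0.024, "z": 0, "wx": 0, "wy": 0, "wz": 0, "fingers": 0}, {"x": -0.03, "y": -0.024, "z": 0, "wx": 0, "wy": 0, "wz": 0, "fingers": 0}, {"x": -0.03, "y": -0.024, "z": 0, "wx": 0, "wy": 0, "wz": 0, "fingers": 0}, {"x": -0.03, "y": -0.024, "z": 0, "wx": 0, "wy": 0, "wz": 0, "fingers": 0}, {"x": -0.03, "y": -0.024, "z": 0, "wx": 0, "wy": 0, "wz": 0, "fingers": 0}, {"x": -0.03, "y": -0.024, "z": 0, "wx": 0, "wy": 0, "wz": 0, "fingers": 0}, {"x": -0.03, "y": -0.024, "z": 0, "wx": 0, "wy": 0, "wz": 0, "fingers": 0}, {"x": -0.03, "y": -0.024, "z": 0, "wx": 0, "wy": 0, "wz": 0, "fingers": 0}, {"x": -0.03, "y": -0.024, "z": 0, "wx": 0, "wy": 0, "wz": 0, "fingers": 0}, {"x": 0, "y": 0, "z": 0, "wx": 0, "wy": 0, "wz": 0, "fingers": 0}]}}

```text
clock: 2.02
eef_pos: [0.6264, 0.015, 0.2047]
orientation: [0.747, -0.665, -0.001, -0.001]
contact_force: [-0.1, 0.1, -0.3]
gripper_width: 1.003
```

```bash
python3 -c "
from plan import *
p=deck2w(.021,0,.101);plan(p,-83.7)"
```

```text
t 2.02 tcp [0.6264 0.015  0.2047] in stop [ -0.7 -23.8 204.7] w 1.002610528478729 F [-0.13  0.1  -0.3 ]
rotvec tool deg [-0.02  0.1   0.3 ]  shift(after rot) mm [-23.8 -21.7 103.7]
```

Request:
{"fn": "apply_moves", "kwargs": {"deltas": [{"x": -0.024, "y": -0.0217, "z": 0, "wx": 0, "wy": 0, "wz": 0.3, "fingers": 0}, {"x": 0, "y": 0, "z": 0.03, "wx": 0, "wy": 0, "wz": 0, "fingers": 60}, {"x": 0, "y": 0, "z": 0.03, "wx": 0, "wy": 0, "wz": 0, "fingers": 100}, {"x": 0, "y": 0, "z": 0, "wx": 0, "wy": 0, "wz": 0, "fingers": 100}], "squeeze": 10}}

```text
clock: 2.35
eef_pos: [0.6391, 0.0367, 0.1382]
orientation: [0.743, -0.669, -0.005, 0.004]
contact_force: [-1.3, 0.6, -1.5]
gripper_width: 0.825
```

```bash
python3 -c "
from plan import *
p=deck2w(.021,0,.101);plan(p,-83.7)
for n,(a,b,c,d) in dict(side=(120,260,150,290),top=(100,200,170,290)).items():
    c_=cam(n);cv2.imwrite(f'pics/{n}2.png',cv2.resize(c_['color'][a:b,c:d],None,fx=4,fy=4,interpolation=cv2.INTER_CUBIC))"
```

```text
t 2.35 tcp [0.6391 0.0367 0.1382] in stop [ 14.4  -3.7 138.2] w 0.8247262250973474 F [-1.32  0.57 -1.47]
rotvec tool deg [ 0.7   0.15 -0.3 ]  shift(after rot) mm [-3.7 -6.6 37.2]
```

View pics/side2.png

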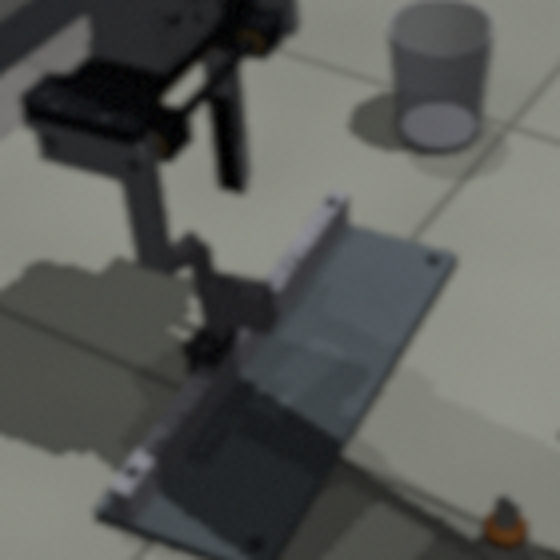

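The fingers straddle the bar (in the crop, about (150,260) and (232,185), with the bar at (190,250)). I'll let the arm settle, then measure again.

Request:
{"fn": "apply_moves", "kwargs": {"deltas": [{"x": 0, "y": 0, "z": 0, "wx": 0, "wy": 0, "wz": 0, "fingers": 100}, {"x": 0, "y": 0, "z": 0, "wx": 0, "wy": 0, "wz": 0, "fingers": 100}, {"x": 0, "y": 0, "z": 0, "wx": 0, "wy": 0, "wz": 0, "fingers": 100}]}}

```text
clock: 2.7
eef_pos: [0.6448, 0.0357, 0.1477]
orientation: [0.743, -0.669, 0.001, -0.001]
contact_force: [-0.2, -0.6, -0.1]
gripper_width: 0.609
```

```bash
python3 -c "
from plan import *
p=deck2w(.021,0,.101);plan(p,-83.7)"
```

```text
t 2.7 tcp [0.6448 0.0357 0.1477] in stop [ 19.9  -5.4 147.7] w 0.6089529727452431 F [-0.18 -0.6  -0.06]
rotvec tool deg [-0.2  -0.05 -0.35]  shift(after rot) mm [-5.4 -1.1 46.7]
```

View pics/top2.png

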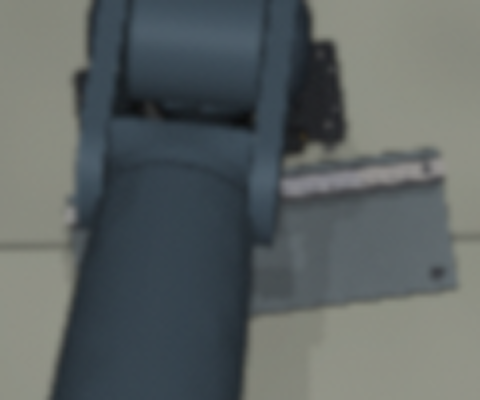

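Request:
{"fn": "apply_moves", "kwargs": {"deltas": [{"x": -0.0054, "y": -0.001, "z": 0.01, "wx": 0, "wy": 0, "wz": 0, "fingers": 100}, {"x": 0, "y": 0, "z": 0.012, "wx": 0, "wy": 0, "wz": 0, "fingers": 100}, {"x": 0, "y": 0, "z": 0.012, "wx": 0, "wy": 0, "wz": 0, "fingers": 100}, {"x": 0, "y": 0, "z": 0.0127, "wx": 0, "wy": 0, "wz": 0, "fingers": 100}, {"x": 0, "y": 0, "z": 0, "wx": 0, "wy": 0, "wz": 0, "fingers": 100}, {"x": 0, "y": 0, "z": 0, "wx": 0, "wy": 0, "wz": 0, "fingers": 100}]}}

```text
clock: 3.2
eef_pos: [0.6429, 0.0417, 0.0968]
orientation: [0.743, -0.669, -0.001, 0.001]
contact_force: [-0.2, 0.5, -1.0]
gripper_width: 0.61
```

```bash
python3 -c "
from plan import *
p=deck2w(.021,0,.101);plan(p,-83.7)
for n,(a,b,c,d) in dict(side=(120,260,150,290)).items():
    c_=cam(n);cv2.imwrite(f'pics/{n}3.png',cv2.resize(c_['color'][a:b,c:d],None,fx=4,fy=4,interpolation=cv2.INTER_CUBIC))"
```

```text
t 3.2 tcp [0.6429 0.0417 0.0968] in stop [18.7  0.8 96.8] w 0.6098102600407909 F [-0.16  0.53 -0.99]
rotvec tool deg [ 0.19  0.04 -0.33]  shift(after rot) mm [ 0.8 -2.3 -4.2]
```

View pics/side3.png

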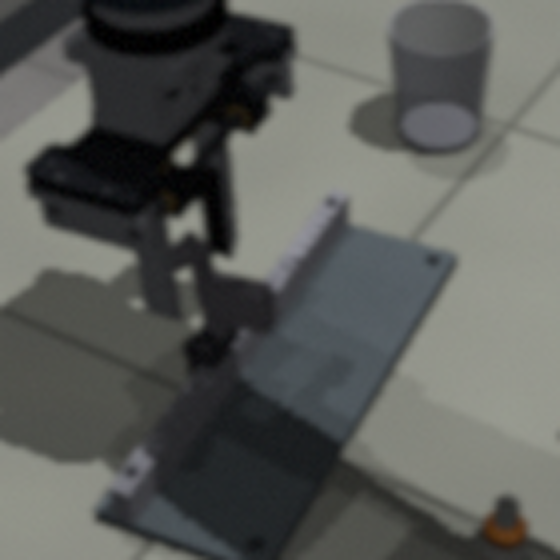

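The bar at (190,250) in the crop now sits between the fingers, so I'll close.

Request:
{"fn": "apply_moves", "kwargs": {"deltas": [{"x": 0, "y": 0, "z": -0.003, "wx": 0, "wy": 0, "wz": 0, "fingers": 255}, {"x": 0, "y": 0, "z": 0, "wx": 0, "wy": 0, "wz": 0, "fingers": 255}, {"x": 0, "y": 0, "z": 0, "wx": 0, "wy": 0, "wz": 0, "fingers": 255}, {"x": 0, "y": 0, "z": 0, "wx": 0, "wy": 0, "wz": 0, "fingers": 255}, {"x": 0, "y": 0, "z": 0, "wx": 0, "wy": 0, "wz": 0, "fingers": 255}, {"x": 0, "y": 0, "z": 0, "wx": 0, "wy": 0, "wz": 0, "fingers": 255}], "squeeze": 10}}

```text
clock: 3.75
eef_pos: [0.6446, 0.0392, 0.1022]
orientation: [0.743, -0.669, 0.002, 0.001]
contact_force: [0.0, -8.4, 0.3]
gripper_width: 0.254
```

```bash
python3 -c "
from plan import *
p=deck2w(.021,0,.101);plan(p,-83.7)"
```

```text
t 3.75 tcp [0.6446 0.0392 0.1022] in stop [ 20.1  -1.8 102.2] w 0.2537755128598087 F [ 0.02 -8.43  0.29]
rotvec tool deg [-0.04 -0.29 -0.3 ]  shift(after rot) mm [-1.8 -0.9  1.2]
```

```bash
python3 -c "
import numpy as np
f=np.radians(np.linspace(102.4,10.6,19)); y=61.2*np.cos(f); z=-61.2*np.sin(f)
print([(round(a,1),round(b,1)) for a,b in zip(np.diff(y),np.diff(z))])"
```

```text
[(np.float64(5.4), np.float64(-0.9)), (np.float64(5.4), np.float64(-0.5)), (np.float64(5.4), np.float64(0.0)), (np.float64(5.4), np.float64(0.5)), (np.float64(5.4), np.float64(1.0)), (np.float64(5.2), np.float64(1.5)), (np.float64(5.1), np.float64(1.9)), (np.float64(4.9), np.float64(2.4)), (np.float64(4.7), np.float64(2.8)), (np.float64(4.4), np.float64(3.2)), (np.float64(4.1), np.float64(3.6)), (np.float64(3.8), np.float64(3.9)), (np.float64(3.4), np.float64(4.3)), (np.float64(3.0), np.float64(4.5)), (np.float64(2.6), np.float64(4.8)), (np.float64(2.2), np.float64(5.0)), (np.float64(1.7), np.float64(5.2)), (np.float64(1.2), np.float64(5.3))]
```

Request:
{"fn": "apply_moves", "kwargs": {"deltas": [{"x": 0.002, "y": 0, "z": 0, "wx": 0, "wy": 0, "wz": 0, "fingers": 255}, {"x": 0, "y": 0, "z": 0, "wx": 0, "wy": 0, "wz": 0, "fingers": 255}, {"x": 0, "y": 0, "z": 0, "wx": 0, "wy": 0, "wz": 0, "fingers": 255}]}}

```text
clock: 4.0
eef_pos: [0.6446, 0.0391, 0.1022]
orientation: [0.743, -0.669, 0.001, 0.0]
contact_force: [0.4, -2.5, 2.2]
gripper_width: 0.255
```

Request:
{"fn": "apply_moves", "kwargs": {"deltas": [{"x": 0.0005, "y": 0.0054, "z": -0.0009, "wx": 0, "wy": 0, "wz": 0, "fingers": 255}, {"x": 0, "y": 0.0054, "z": -0.0005, "wx": 0, "wy": 0, "wz": 0, "fingers": 255}, {"x": 0, "y": 0.0054, "z": 0, "wx": 0, "wy": 0, "wz": 0, "fingers": 255}, {"x": 0, "y": 0.0054, "z": 0.0005, "wx": 0, "wy": 0, "wz": 0, "fingers": 255}, {"x": 0, "y": 0.0054, "z": 0.001, "wx": 0, "wy": 0, "wz": 0, "fingers": 255}, {"x": 0, "y": 0.0052, "z": 0.0015, "wx": 0, "wy": 0, "wz": 0, "fingers": 255}, {"x": 0, "y": 0.0051, "z": 0.0019, "wx": 0, "wy": 0, "wz": 0, "fingers": 255}, {"x": 0, "y": 0.0049, "z": 0.0024, "wx": 0, "wy": 0, "wz": 0, "fingers": 255}, {"x": 0, "y": 0.0047, "z": 0.0028, "wx": 0, "wy": 0, "wz": 0, "fingers": 255}, {"x": 0, "y": 0.0044, "z": 0.0032, "wx": 0, "wy": 0, "wz": 0, "fingers": 255}, {"x": 0, "y": 0, "z": 0, "wx": 0, "wy": 0, "wz": 0, "fingers": 255}, {"x": 0, "y": 0, "z": 0, "wx": 0, "wy": 0, "wz": 0, "fingers": 255}]}}

```text
clock: 5.0
eef_pos: [0.591, 0.0332, 0.0896]
orientation: [0.743, -0.669, -0.001, 0.002]
contact_force: [-3.9, -2.4, 6.1]
gripper_width: 0.254
```

```bash
python3 -c "
from plan import *
p=deck2w(.007-.0612*np.cos(np.radians(51.4)),-.002,.060+.0612*np.sin(np.radians(51.4))-.0188);plan(p,-83.7)"
```

```text
t 5.0 tcp [0.591  0.0332 0.0896] in stop [-33.8  -1.9  89.6] w 0.25388440063936824 F [-3.87 -2.35  6.14]
rotvec tool deg [ 0.27 -0.04 -0.31]  shift(after rot) mm [ 0.1 -2.6  0.5]
```

Request:
{"fn": "apply_moves", "kwargs": {"deltas": [{"x": 0.0005, "y": 0.0045, "z": 0.003, "wx": 0, "wy": 0, "wz": 0, "fingers": 255}, {"x": 0, "y": 0.0038, "z": 0.0038, "wx": 0, "wy": 0, "wz": 0, "fingers": 255}, {"x": 0, "y": 0.0034, "z": 0.0043, "wx": 0, "wy": 0, "wz": 0, "fingers": 255}, {"x": 0, "y": 0.003, "z": 0.0045, "wx": 0, "wy": 0, "wz": 0, "fingers": 255}, {"x": 0, "y": 0.0026, "z": 0.0048, "wx": 0, "wy": 0, "wz": 0, "fingers": 255}, {"x": 0, "y": 0.0022, "z": 0.005, "wx": 0, "wy": 0, "wz": 0, "fingers": 255}, {"x": 0, "y": 0.0015, "z": 0.005, "wx": 0, "wy": 0, "wz": 0, "fingers": 255}, {"x": 0, "y": 0.001, "z": 0.005, "wx": 0, "wy": 0, "wz": 0, "fingers": 255}, {"x": 0, "y": 0, "z": 0, "wx": 0, "wy": 0, "wz": 0, "fingers": 255}, {"x": 0, "y": 0, "z": 0, "wx": 0, "wy": 0, "wz": 0, "fingers": 255}]}}

```text
clock: 5.83
eef_pos: [0.5695, 0.0309, 0.0527]
orientation: [0.743, -0.669, -0.002, 0.002]
contact_force: [-3.7, -2.7, -0.7]
gripper_width: 0.253
```

```bash
python3 -c "
from plan import *
p=deck2w(-.053,-.002,.072-.0188);plan(p,-83.7)
for n,(a,b,c,d) in dict(side=(120,260,150,290)).items():
    c_=cam(n);cv2.imwrite(f'pics/{n}4.png',cv2.resize(c_['color'][a:b,c:d],None,fx=4,fy=4,interpolation=cv2.INTER_CUBIC))"
```

```text
t 5.83 tcp [0.5695 0.0309 0.0527] in stop [-55.4  -1.9  52.7] w 0.2534580159241927 F [-3.72 -2.68 -0.72]
rotvec tool deg [ 0.26  0.02 -0.32]  shift(after rot) mm [ 0.1 -2.4 -0.5]
```

View pics/side4.png

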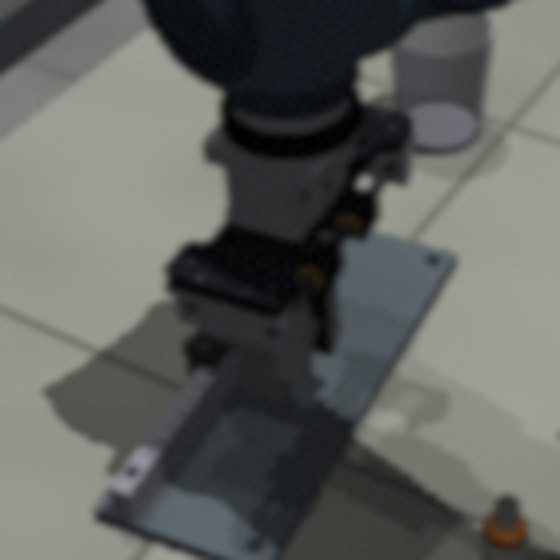

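```bash
python3 -c "
import numpy as np
P=np.array([[20.1,121.0],[-33.8,108.4],[-55.4,71.5]])
A=np.c_[2*P,np.ones(3)];b=(P**2).sum(1);c=np.linalg.solve(A,b);print(c,np.sqrt(c[2]+c[0]**2+c[1]**2))"
```

```text
[  5.83752294  60.42559633 187.34726606] 62.23083345055061
```

Request:
{"fn": "apply_moves", "kwargs": {"deltas": [{"x": 0, "y": 0, "z": 0.002, "wx": 0, "wy": 0, "wz": 0, "fingers": 255}, {"x": 0, "y": 0, "z": 0, "wx": 0, "wy": 0, "wz": 0, "fingers": 255}, {"x": 0, "y": 0, "z": 0.001, "wx": 0, "wy": 0, "wz": 0, "fingers": 255}, {"x": 0, "y": 0, "z": 0, "wx": 0, "wy": 0, "wz": 0, "fingers": 255}]}}

```text
clock: 6.22
eef_pos: [0.5694, 0.0308, 0.0503]
orientation: [0.743, -0.669, -0.002, 0.002]
contact_force: [-6.5, -3.1, 2.9]
gripper_width: 0.251
```

Request:
{"fn": "apply_moves", "kwargs": {"deltas": [{"x": 0, "y": 0.001, "z": 0.002, "wx": 0, "wy": 0, "wz": 0, "fingers": 255}, {"x": 0, "y": 0, "z": 0.001, "wx": 0, "wy": 0, "wz": 0, "fingers": 255}, {"x": 0, "y": 0, "z": 0, "wx": 0, "wy": 0, "wz": 0, "fingers": 255}, {"x": 0, "y": 0, "z": 0, "wx": 0, "wy": 0, "wz": 0, "fingers": 255}]}}

```text
clock: 6.55
eef_pos: [0.5691, 0.0308, 0.0477]
orientation: [0.743, -0.669, -0.001, 0.001]
contact_force: [-4.6, -3.2, 1.8]
gripper_width: 0.257
```

Request:
{"fn": "apply_moves", "kwargs": {"deltas": [{"x": 0, "y": 0, "z": 0.002, "wx": 0, "wy": 0, "wz": 0, "fingers": 255}, {"x": 0, "y": 0, "z": 0.001, "wx": 0, "wy": 0, "wz": 0, "fingers": 255}, {"x": 0, "y": 0, "z": 0, "wx": 0, "wy": 0, "wz": 0, "fingers": 255}, {"x": 0, "y": 0, "z": 0, "wx": 0, "wy": 0, "wz": 0, "fingers": 255}]}}

```text
clock: 6.88
eef_pos: [0.5703, 0.0309, 0.0466]
orientation: [0.743, -0.669, -0.0, 0.0]
contact_force: [-7.7, -1.8, 9.9]
gripper_width: 0.255
```

```bash
python3 -c "
from plan import *
p=deck2w(-.053,-.002,.072-.0188);plan(p,-83.7)
c=cam('side');P=pts(c);np.savez('side5.npz',P=P)
cv2.imwrite('pics/side5.png',cv2.resize(c['color'][170:240,190:270],None,fx=8,fy=8,interpolation=cv2.INTER_CUBIC))"
```

```text
t 6.88 tcp [0.5703 0.0309 0.0466] in stop [-54.6  -1.9  46.6] w 0.25529782743016277 F [-7.74 -1.77  9.92]
rotvec tool deg [ 0.07  0.   -0.31]  shift(after rot) mm [ 0.1 -1.6 -6.6]
```

View pics/side5.png

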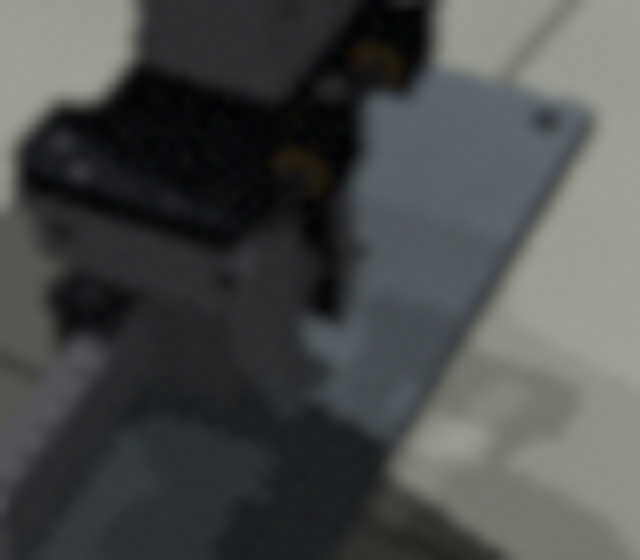

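Vertical force has built to 10 N, so the leaf appears to be on its rest. I'll release and check.

Request:
{"fn": "apply_moves", "kwargs": {"deltas": [{"x": 0, "y": 0, "z": 0, "wx": 0, "wy": 0, "wz": 0, "fingers": 120}, {"x": 0, "y": 0, "z": 0, "wx": 0, "wy": 0, "wz": 0, "fingers": 120}, {"x": 0, "y": 0, "z": 0, "wx": 0, "wy": 0, "wz": 0, "fingers": 120}, {"x": 0, "y": 0, "z": 0, "wx": 0, "wy": 0, "wz": 0, "fingers": 120}, {"x": 0, "y": 0, "z": -0.015, "wx": 0, "wy": 0, "wz": 0, "fingers": 120}, {"x": 0, "y": 0, "z": -0.02, "wx": 0, "wy": 0, "wz": 0, "fingers": 120}, {"x": 0, "y": 0, "z": -0.02, "wx": 0, "wy": 0, "wz": 0, "fingers": 120}, {"x": 0.015, "y": 0.015, "z": -0.02, "wx": 0, "wy": 0, "wz": 0, "fingers": 120}, {"x": 0.02, "y": 0.02, "z": -0.02, "wx": 0, "wy": 0, "wz": 0, "fingers": 120}, {"x": 0.02, "y": 0.02, "z": -0.02, "wx": 0, "wy": 0, "wz": 0, "fingers": 120}, {"x": 0.025, "y": 0.02, "z": 0, "wx": 0, "wy": 0, "wz": 0, "fingers": 120}, {"x": 0.025, "y": 0.02, "z": 0, "wx": 0, "wy": 0, "wz": 0, "fingers": 120}, {"x": 0.025, "y": 0.02, "z": 0, "wx": 0, "wy": 0, "wz": 0, "fingers": 120}, {"x": 0.025, "y": 0.02, "z": 0, "wx": 0, "wy": 0, "wz": 0, "fingers": 120}]}}

```text
clock: 8.1
eef_pos: [0.4515, -0.1382, 0.1605]
orientation: [0.743, -0.669, 0.0, -0.0]
contact_force: [0.4, 0.8, 0.5]
gripper_width: 0.526
```

```bash
cat > look.py <<'E'
from plan import *
import sys
k=sys.argv[1]
for n,(a,b,c,d) in dict(side=(160,240,170,270),top=(110,190,180,290)).items():
    c_=cam(n);P=pts(c_);np.savez(f"{n}_{k}.npz",P=P,color=c_["color"])
    cv2.imwrite(f'pics/{n}_{k}.png',cv2.resize(c_['color'][a:b,c:d],None,fx=7,fy=7,interpolation=cv2.INTER_CUBIC))
    P=P.reshape(-1,3);P=P[(P[:,2]>.045)&(P[:,2]<.13)]; D=np.array([w2s(p) for p in P])
    D=D[(abs(D[:,1])<.025)&(abs(D[:,0])<.08)]*1000
    for x0 in range(-80,30,6):
        q=D[(D[:,0]>=x0)&(D[:,0]<x0+6)]
        if len(q): print(n,x0,len(q),"zmax",round(q[:,2].max(),1),"med",round(np.median(q[:,2]),1),"y",np.round([q[:,1].min(),q[:,1].max()],1))
E
python3 look.py 6
```

```text
side -62 17 zmax 79.5 med 74.8 y [-12.9   9.7]
side -56 33 zmax 82.0 med 78.0 y [-12.9  11.1]
side -50 17 zmax 81.2 med 77.1 y [-11.7  10.6]
side -44 11 zmax 65.9 med 65.1 y [-9.   8.1]
side -38 22 zmax 68.7 med 63.2 y [-7.9  7.5]
side -32 26 zmax 67.5 med 62.5 y [-9.9  7.4]
side -26 21 zmax 68.2 med 63.4 y [-10.5   7.7]
side -20 21 zmax 67.3 med 64.0 y [-9.5  7.8]
side -14 22 zmax 67.1 med 64.2 y [-9.1  6.7]
side -8 21 zmax 67.0 med 64.5 y [-9.   7.2]
side -2 37 zmax 68.5 med 63.8 y [-17.   17.2]
side 4 44 zmax 69.7 med 65.7 y [-18.1  16.9]
side 10 21 zmax 68.7 med 63.3 y [-15.5  15.6]
side 16 15 zmax 55.8 med 54.9 y [-14.1  16.1]
side 22 11 zmax 56.1 med 54.3 y [-19.9  14.7]
top -62 17 zmax 84.1 med 74.4 y [-10.3  11.6]
top -56 14 zmax 84.7 med 78.1 y [-11.1  10.7]
top -50 8 zmax 77.5 med 70.1 y [-8.5 10. ]
top -44 11 zmax 68.5 med 63.0 y [-6.2  6.3]
top -38 8 zmax 67.4 med 64.7 y [-7.   5.5]
top -32 10 zmax 66.9 med 62.1 y [-7.4  8.2]
top -26 9 zmax 69.9 med 66.5 y [-5.6  7.4]
top -20 11 zmax 69.1 med 65.1 y [-6.4  6.7]
top -14 9 zmax 67.1 med 62.8 y [-7.1  5.9]
top -8 11 zmax 68.7 med 66.4 y [-4.9  8.1]
top -2 23 zmax 68.9 med 63.8 y [-20.6  17. ]
top 4 22 zmax 69.3 med 63.7 y [-21.   16.2]
top 10 14 zmax 66.0 med 58.3 y [-13.   15.3]
top 16 17 zmax 59.1 med 51.2 y [-16.1  15.2]
```

```bash
python3 -c "
import cv2,numpy as np
a=cv2.imread('pics/side_6.png');b=cv2.imread('pics/top_6.png')
print(a.shape,b.shape)
a=cv2.resize(a,(400,320));b=cv2.resize(b,(400,291));c=np.zeros((320,800,3),np.uint8);c[:,:400]=a;c[:291,400:]=b;cv2.imwrite('pics/both6.png',c)"
```

```text
(560, 700, 3) (560, 770, 3)
```

View pics/both6.png

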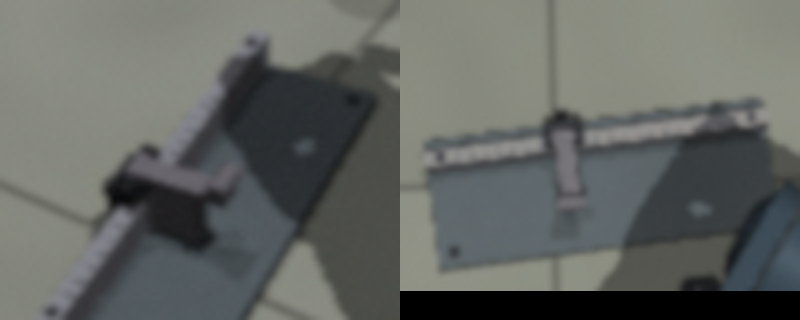

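Leaf is down: the arm is level at z≈64 mm and the bar top is at about 79 mm. In the left crop, the leaf lies across the fence at (190,175). Next I'll turn towards the block.

Request:
{"fn": "apply_moves", "kwargs": {"deltas": [{"x": 0.02, "y": 0, "z": 0, "wx": 0, "wy": 0, "wz": -7, "fingers": 120}, {"x": 0.02, "y": 0, "z": 0, "wx": 0, "wy": 0, "wz": -7, "fingers": 120}, {"x": 0.02, "y": 0, "z": 0, "wx": 0, "wy": 0, "wz": -7, "fingers": 120}, {"x": 0, "y": 0, "z": 0, "wx": 0, "wy": 0, "wz": -7, "fingers": 120}, {"x": 0, "y": 0, "z": 0, "wx": 0, "wy": 0, "wz": -7, "fingers": 120}, {"x": 0, "y": 0, "z": 0, "wx": 0, "wy": 0, "wz": -7, "fingers": 120}, {"x": 0, "y": 0, "z": 0, "wx": 0, "wy": 0, "wz": -7, "fingers": 120}, {"x": 0, "y": 0, "z": 0, "wx": 0, "wy": 0, "wz": -7, "fingers": 120}, {"x": 0, "y": 0, "z": 0, "wx": 0, "wy": 0, "wz": -7, "fingers": 120}, {"x": 0, "y": 0, "z": 0, "wx": 0, "wy": 0, "wz": -7, "fingers": 120}, {"x": 0, "y": 0, "z": 0, "wx": 0, "wy": 0, "wz": -7, "fingers": 120}, {"x": 0, "y": 0, "z": 0, "wx": 0, "wy": 0, "wz": -7, "fingers": 120}, {"x": 0, "y": 0, "z": 0, "wx": 0, "wy": 0, "wz": -7, "fingers": 120}, {"x": 0, "y": 0, "z": 0, "wx": 0, "wy": 0, "wz": 0, "fingers": 120}, {"x": 0, "y": 0, "z": 0, "wx": 0, "wy": 0, "wz": 0, "fingers": 120}]}}

```text
clock: 9.45
eef_pos: [0.4661, -0.195, 0.1603]
orientation: [0.998, 0.06, 0.0, -0.0]
contact_force: [-0.3, 0.1, 0.3]
gripper_width: 0.53
```

```bash
python3 -c "
from plan import *
plan([.462,-.2555,.1],8.7)"
```

```text
t 9.45 tcp [ 0.4661 -0.195   0.1603] in stop [-183.  -215.   160.3] w 0.5300651178753347 F [-0.31  0.14  0.26]
rotvec tool deg [-0.03 -0.01 -1.87]  shift(after rot) mm [-13.2  59.2  60.3]
```

Request:
{"fn": "apply_moves", "kwargs": {"deltas": [{"x": 0, "y": 0, "z": 0, "wx": 0, "wy": 0, "wz": -1.9, "fingers": 120}, {"x": -0.0033, "y": 0.0148, "z": 0, "wx": 0, "wy": 0, "wz": 0, "fingers": 120}, {"x": -0.0033, "y": 0.0148, "z": 0, "wx": 0, "wy": 0, "wz": 0, "fingers": 120}, {"x": -0.0033, "y": 0.0148, "z": 0, "wx": 0, "wy": 0, "wz": 0, "fingers": 120}, {"x": -0.0033, "y": 0.0148, "z": 0, "wx": 0, "wy": 0, "wz": 0, "fingers": 120}, {"x": 0, "y": 0, "z": 0.02, "wx": 0, "wy": 0, "wz": 0, "fingers": 120}, {"x": 0, "y": 0, "z": 0.02, "wx": 0, "wy": 0, "wz": 0, "fingers": 120}, {"x": 0, "y": 0, "z": 0.02, "wx": 0, "wy": 0, "wz": 0, "fingers": 120}, {"x": 0, "y": 0, "z": 0, "wx": 0, "wy": 0, "wz": 0, "fingers": 120}, {"x": 0, "y": 0, "z": 0, "wx": 0, "wy": 0, "wz": 0, "fingers": 120}]}}

```text
clock: 10.28
eef_pos: [0.4613, -0.256, 0.0997]
orientation: [0.997, 0.077, -0.001, -0.001]
contact_force: [0.3, -0.3, 0.6]
gripper_width: 0.527
```

```bash
python3 -c "
from plan import *
plan([.462,-.2555,.045],8.7)
c=cam('side');cv2.imwrite('pics/side7.png',cv2.resize(c['color'][90:210,250:380],None,fx=5,fy=5,interpolation=cv2.INTER_CUBIC))"
```

```text
t 10.28 tcp [ 0.4613 -0.256   0.0997] in stop [-194.5 -275.1   99.7] w 0.5265963518162396 F [ 0.33 -0.26  0.57]
rotvec tool deg [-0.11  0.09  0.1 ]  shift(after rot) mm [ 0.8 -0.4 54.7]
```

View pics/side7.png

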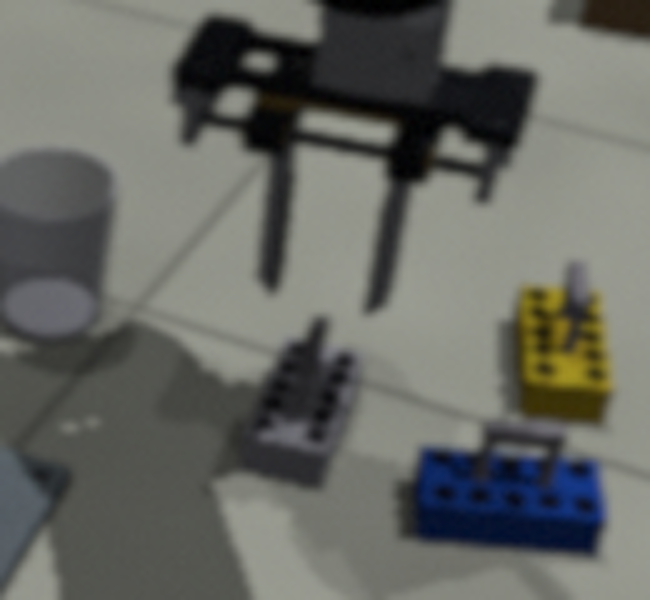

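The fingers straddle the grey block's handle line (about (320,320) in the crop). I'll descend and grip.

Request:
{"fn": "apply_moves", "kwargs": {"deltas": [{"x": 0.0005, "y": 0, "z": 0.018, "wx": 0, "wy": 0, "wz": 0, "fingers": 120}, {"x": 0, "y": 0, "z": 0.018, "wx": 0, "wy": 0, "wz": 0, "fingers": 120}, {"x": 0, "y": 0, "z": 0.018, "wx": 0, "wy": 0, "wz": 0, "fingers": 120}, {"x": 0, "y": 0, "z": 0, "wx": 0, "wy": 0, "wz": 0, "fingers": 120}, {"x": 0, "y": 0, "z": 0, "wx": 0, "wy": 0, "wz": 0, "fingers": 120}, {"x": 0, "y": 0, "z": 0, "wx": 0, "wy": 0, "wz": 0, "fingers": 255}, {"x": 0, "y": 0, "z": 0, "wx": 0, "wy": 0, "wz": 0, "fingers": 255}, {"x": 0, "y": 0, "z": 0, "wx": 0, "wy": 0, "wz": 0, "fingers": 255}, {"x": 0, "y": 0, "z": 0, "wx": 0, "wy": 0, "wz": 0, "fingers": 255}, {"x": 0, "y": 0, "z": 0, "wx": 0, "wy": 0, "wz": 0, "fingers": 255}, {"x": 0, "y": 0, "z": 0, "wx": 0, "wy": 0, "wz": 0, "fingers": 255}, {"x": 0, "y": 0, "z": 0, "wx": 0, "wy": 0, "wz": 0, "fingers": 255}], "squeeze": 25}}

```text
clock: 11.33
eef_pos: [0.4625, -0.256, 0.0466]
orientation: [0.997, 0.077, 0.0, 0.0]
contact_force: [-0.3, 0.2, -1.1]
gripper_width: 0.102
```

```bash
python3 -c "
from plan import *
plan([.462,-.2555,.045],8.7)"
```

```text
t 11.33 tcp [ 0.4625 -0.256   0.0466] in stop [-193.3 -275.3   46.6] w 0.10202879600126084 F [-0.26  0.15 -1.09]
rotvec tool deg [ 0.02 -0.03  0.17]  shift(after rot) mm [-0.4 -0.6  1.6]
```

Request:
{"fn": "apply_moves", "kwargs": {"deltas": [{"x": 0, "y": 0, "z": -0.015, "wx": 0, "wy": 0, "wz": 0, "fingers": 255}, {"x": 0, "y": 0, "z": -0.02, "wx": 0, "wy": 0, "wz": 0, "fingers": 255}, {"x": 0, "y": 0, "z": -0.02, "wx": 0, "wy": 0, "wz": 0, "fingers": 255}, {"x": 0, "y": 0, "z": -0.01, "wx": 0, "wy": 0, "wz": 0, "fingers": 255}, {"x": 0, "y": 0, "z": 0, "wx": 0, "wy": 0, "wz": 0, "fingers": 255}, {"x": 0, "y": 0, "z": 0, "wx": 0, "wy": 0, "wz": 0, "fingers": 255}]}}

```text
clock: 11.83
eef_pos: [0.4621, -0.2558, 0.111]
orientation: [0.997, 0.077, -0.0, -0.0]
contact_force: [-0.6, 0.5, -3.7]
gripper_width: 0.104
```

```bash
python3 -c "
from plan import *
plan(deck2w(-.040,-.072,.11),6.3)"
```

```text
t 11.83 tcp [ 0.4621 -0.2558  0.111 ] in stop [-193.6 -275.   111. ] w 0.10442577144473826 F [-0.65  0.55 -3.74]
rotvec tool deg [-0.02  0.02  2.57]  shift(after rot) mm [ 153.6 -203.     1. ]
```

Request:
{"fn": "apply_moves", "kwargs": {"deltas": [{"x": 0, "y": 0, "z": 0, "wx": 0, "wy": 0, "wz": 2.57, "fingers": 255}, {"x": 0.0118, "y": -0.0156, "z": 0, "wx": 0, "wy": 0, "wz": 0, "fingers": 255}, {"x": 0.0118, "y": -0.0156, "z": 0, "wx": 0, "wy": 0, "wz": 0, "fingers": 255}, {"x": 0.0118, "y": -0.0156, "z": 0, "wx": 0, "wy": 0, "wz": 0, "fingers": 255}, {"x": 0.0118, "y": -0.0156, "z": 0, "wx": 0, "wy": 0, "wz": 0, "fingers": 255}, {"x": 0.0118, "y": -0.0156, "z": 0, "wx": 0, "wy": 0, "wz": 0, "fingers": 255}, {"x": 0.0118, "y": -0.0156, "z": 0, "wx": 0, "wy": 0, "wz": 0, "fingers": 255}, {"x": 0.0118, "y": -0.0156, "z": 0, "wx": 0, "wy": 0, "wz": 0, "fingers": 255}, {"x": 0.0118, "y": -0.0156, "z": 0, "wx": 0, "wy": 0, "wz": 0, "fingers": 255}, {"x": 0.0118, "y": -0.0156, "z": 0, "wx": 0, "wy": 0, "wz": 0, "fingers": 255}, {"x": 0.0118, "y": -0.0156, "z": 0, "wx": 0, "wy": 0, "wz": 0, "fingers": 255}, {"x": 0.0118, "y": -0.0156, "z": 0, "wx": 0, "wy": 0, "wz": 0, "fingers": 255}, {"x": 0.0118, "y": -0.0156, "z": 0, "wx": 0, "wy": 0, "wz": 0, "fingers": 255}, {"x": 0.0118, "y": -0.0156, "z": 0, "wx": 0, "wy": 0, "wz": 0, "fingers": 255}, {"x": 0, "y": 0, "z": 0, "wx": 0, "wy": 0, "wz": 0, "fingers": 255}, {"x": 0, "y": 0, "z": 0, "wx": 0, "wy": 0, "wz": 0, "fingers": 255}, {"x": 0, "y": 0, "z": 0, "wx": 0, "wy": 0, "wz": 0, "fingers": 255}]}}

```text
clock: 13.25
eef_pos: [0.5914, -0.0377, 0.1098]
orientation: [0.998, 0.055, -0.001, -0.0]
contact_force: [-0.9, -0.5, -3.8]
gripper_width: 0.106
```

```bash
python3 -c "
from plan import *
plan(deck2w(-.037,-.070,.062),6.3)
c=cam('side');cv2.imwrite('pics/side8.png',cv2.resize(c['color'][130:260,160:290],None,fx=4.5,fy=4.5,interpolation=cv2.INTER_CUBIC))"
```

```text
t 13.25 tcp [ 0.5914 -0.0377  0.1098] in stop [-41.2 -72.4 109.8] w 0.1058323886728352 F [-0.94 -0.49 -3.84]
rotvec tool deg [-0.04  0.16  0.  ]  shift(after rot) mm [ 4.2 -2.4 47.8]
```

View pics/side8.png

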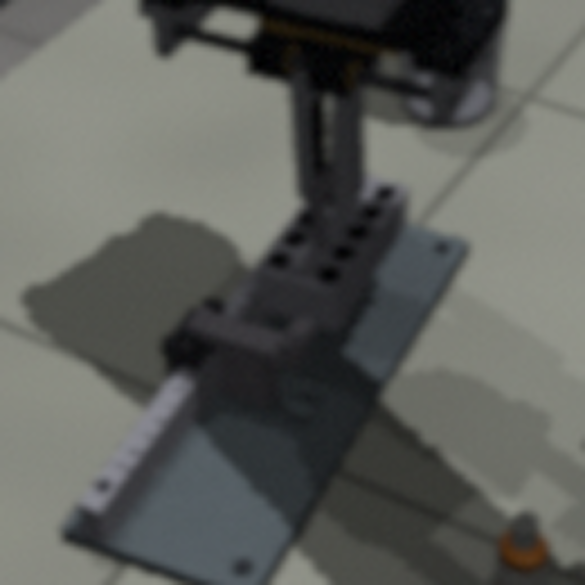

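The block hangs right of the leaf with its end clear of the tab, at about (300,310) in the crop. Lowering it.

Request:
{"fn": "apply_moves", "kwargs": {"deltas": [{"x": 0.002, "y": 0, "z": 0.015, "wx": 0, "wy": 0, "wz": 0, "fingers": 255}, {"x": 0, "y": 0, "z": 0.015, "wx": 0, "wy": 0, "wz": 0, "fingers": 255}, {"x": 0, "y": 0, "z": 0.012, "wx": 0, "wy": 0, "wz": 0, "fingers": 255}, {"x": 0, "y": 0, "z": 0.004, "wx": 0, "wy": 0, "wz": 0, "fingers": 255}, {"x": 0, "y": 0, "z": 0, "wx": 0, "wy": 0, "wz": 0, "fingers": 255}, {"x": 0, "y": 0, "z": 0, "wx": 0, "wy": 0, "wz": 0, "fingers": 255}]}}

```text
clock: 13.8
eef_pos: [0.5945, -0.0377, 0.0655]
orientation: [0.999, 0.055, -0.0, -0.0]
contact_force: [-0.4, 0.0, -3.0]
gripper_width: 0.104
```

Request:
{"fn": "apply_moves", "kwargs": {"deltas": [{"x": 0, "y": 0, "z": 0.002, "wx": 0, "wy": 0, "wz": 0, "fingers": 255}, {"x": 0, "y": 0, "z": 0.001, "wx": 0, "wy": 0, "wz": 0, "fingers": 255}, {"x": 0, "y": 0, "z": 0, "wx": 0, "wy": 0, "wz": 0, "fingers": 255}, {"x": 0, "y": 0, "z": 0, "wx": 0, "wy": 0, "wz": 0, "fingers": 255}]}}

```text
clock: 14.13
eef_pos: [0.5948, -0.0374, 0.0629]
orientation: [0.998, 0.055, 0.0, 0.0]
contact_force: [-0.7, -0.2, -3.6]
gripper_width: 0.107
```

```bash
python3 -c "
from plan import *
plan(deck2w(-.025,-.060,.0586),6.3)"
```

```text
t 14.13 tcp [ 0.5948 -0.0374  0.0629] in stop [-37.8 -72.5  62.9] w 0.10687100057015349 F [-0.71 -0.22 -3.61]
rotvec tool deg [ 0.01 -0.04  0.01]  shift(after rot) mm [ 12.8 -12.5   4.3]
```

Request:
{"fn": "apply_moves", "kwargs": {"deltas": [{"x": 0, "y": 0, "z": 0.0015, "wx": 0, "wy": 0, "wz": 0, "fingers": 255}, {"x": 0, "y": 0, "z": 0.0015, "wx": 0, "wy": 0, "wz": 0, "fingers": 255}, {"x": 0.003, "y": 0, "z": 0, "wx": 0, "wy": 0, "wz": 0, "fingers": 255}, {"x": 0.003, "y": 0, "z": 0, "wx": 0, "wy": 0, "wz": 0, "fingers": 255}, {"x": 0.002, "y": 0, "z": 0, "wx": 0, "wy": 0, "wz": 0, "fingers": 255}, {"x": 0.001, "y": 0, "z": 0, "wx": 0, "wy": 0, "wz": 0, "fingers": 255}, {"x": 0, "y": 0, "z": 0, "wx": 0, "wy": 0, "wz": 0, "fingers": 255}, {"x": 0, "y": 0, "z": 0, "wx": 0, "wy": 0, "wz": 0, "fingers": 255}]}}

```text
clock: 14.8
eef_pos: [0.6036, -0.0363, 0.0594]
orientation: [0.998, 0.055, -0.0, -0.0]
contact_force: [-0.3, -0.1, -3.5]
gripper_width: 0.109
```

Request:
{"fn": "apply_moves", "kwargs": {"deltas": [{"x": 0.001, "y": 0, "z": 0, "wx": 0, "wy": 0, "wz": 0, "fingers": 255}, {"x": 0, "y": 0, "z": 0, "wx": 0, "wy": 0, "wz": 0, "fingers": 255}, {"x": 0, "y": 0, "z": 0, "wx": 0, "wy": 0, "wz": 0, "fingers": 255}]}}

```text
clock: 15.05
eef_pos: [0.6045, -0.0362, 0.0595]
orientation: [0.998, 0.055, 0.0, -0.0]
contact_force: [0.2, -0.1, -3.3]
gripper_width: 0.099
```

Request:
{"fn": "apply_moves", "kwargs": {"deltas": [{"x": 0.001, "y": 0, "z": 0, "wx": 0, "wy": 0, "wz": 0, "fingers": 255}, {"x": 0, "y": 0, "z": 0, "wx": 0, "wy": 0, "wz": 0, "fingers": 255}, {"x": 0, "y": 0, "z": 0, "wx": 0, "wy": 0, "wz": 0, "fingers": 255}]}}

```text
clock: 15.3
eef_pos: [0.6055, -0.0361, 0.0595]
orientation: [0.998, 0.055, 0.0, -0.0]
contact_force: [-0.2, -0.6, -2.9]
gripper_width: 0.103
```

```bash
python3 -c "
from plan import *
plan(deck2w(-.025,-.060,.0586),6.3)"
```

```text
t 15.3 tcp [ 0.6055 -0.0361  0.0595] in stop [-27.  -72.4  59.5] w 0.1026317336622301 F [-0.15 -0.63 -2.94]
rotvec tool deg [ 0. -0.  0.]  shift(after rot) mm [  2.  -12.4   0.9]
```

Request:
{"fn": "apply_moves", "kwargs": {"deltas": [{"x": 0.001, "y": 0, "z": 0, "wx": 0, "wy": 0, "wz": 0, "fingers": 255}, {"x": 0, "y": 0, "z": 0, "wx": 0, "wy": 0, "wz": 0, "fingers": 255}, {"x": 0, "y": 0, "z": 0, "wx": 0, "wy": 0, "wz": 0, "fingers": 255}]}}

```text
clock: 15.55
eef_pos: [0.6065, -0.036, 0.0595]
orientation: [0.998, 0.055, 0.0, 0.0]
contact_force: [0.6, -0.5, -3.3]
gripper_width: 0.101
```

Request:
{"fn": "apply_moves", "kwargs": {"deltas": [{"x": 0.001, "y": 0, "z": 0, "wx": 0, "wy": 0, "wz": 0, "fingers": 255}, {"x": 0, "y": 0, "z": 0, "wx": 0, "wy": 0, "wz": 0, "fingers": 255}, {"x": 0, "y": 0, "z": 0, "wx": 0, "wy": 0, "wz": 0, "fingers": 255}]}}

```text
clock: 15.8
eef_pos: [0.6075, -0.0359, 0.0594]
orientation: [0.998, 0.055, -0.0, -0.0]
contact_force: [-0.1, 0.2, -3.1]
gripper_width: 0.103
```

Request:
{"fn": "apply_moves", "kwargs": {"deltas": [{"x": 0.001, "y": 0, "z": 0, "wx": 0, "wy": 0, "wz": 0, "fingers": 255}, {"x": 0, "y": 0, "z": 0, "wx": 0, "wy": 0, "wz": 0, "fingers": 255}, {"x": 0, "y": 0, "z": 0, "wx": 0, "wy": 0, "wz": 0, "fingers": 255}]}}

```text
clock: 16.05
eef_pos: [0.6084, -0.0358, 0.0594]
orientation: [0.998, 0.055, -0.0, -0.0]
contact_force: [-0.2, 0.5, -3.1]
gripper_width: 0.104
```

```bash
python3 -c "
from plan import *
plan(deck2w(-.025,-.060,.0586),6.3);print(manip.sense()['wrist_torque'])"
```

```text
t 16.05 tcp [ 0.6084 -0.0358  0.0594] in stop [-24.1 -72.4  59.4] w 0.10442117017764342 F [-0.21  0.53 -3.06]
rotvec tool deg [-0.    0.02  0.  ]  shift(after rot) mm [ -0.9 -12.4   0.8]
[-0.0021517   0.01967746  0.02035906]
```

Request:
{"fn": "apply_moves", "kwargs": {"deltas": [{"x": 0.001, "y": 0, "z": 0, "wx": 0, "wy": 0, "wz": 0, "fingers": 255}, {"x": 0, "y": 0, "z": 0, "wx": 0, "wy": 0, "wz": 0, "fingers": 255}, {"x": 0, "y": 0, "z": 0, "wx": 0, "wy": 0, "wz": 0, "fingers": 255}]}}

```text
clock: 16.3
eef_pos: [0.6087, -0.0357, 0.0594]
orientation: [0.998, 0.055, -0.001, -0.0]
contact_force: [-4.2, -0.5, -0.9]
gripper_width: 0.104
```

Request:
{"fn": "apply_moves", "kwargs": {"deltas": [{"x": 0.001, "y": 0, "z": 0, "wx": 0, "wy": 0, "wz": 0, "fingers": 255}, {"x": 0, "y": 0, "z": 0, "wx": 0, "wy": 0, "wz": 0, "fingers": 255}, {"x": 0, "y": 0, "z": 0, "wx": 0, "wy": 0, "wz": 0, "fingers": 255}]}}

```text
clock: 16.55
eef_pos: [0.6089, -0.0357, 0.0593]
orientation: [0.998, 0.055, -0.002, -0.0]
contact_force: [-7.4, -0.9, 2.1]
gripper_width: 0.1
```

Request:
{"fn": "apply_moves", "kwargs": {"deltas": [{"x": 0.001, "y": 0, "z": 0, "wx": 0, "wy": 0, "wz": 0, "fingers": 255}, {"x": 0, "y": 0, "z": 0, "wx": 0, "wy": 0, "wz": 0, "fingers": 255}, {"x": 0, "y": 0, "z": 0, "wx": 0, "wy": 0, "wz": 0, "fingers": 255}]}}

```text
clock: 16.8
eef_pos: [0.6091, -0.0356, 0.0592]
orientation: [0.998, 0.055, -0.003, -0.0]
contact_force: [-9.9, -0.5, 3.1]
gripper_width: 0.105
```

```bash
python3 -c "
from plan import *
plan(deck2w(-.025,-.060,.0586),6.3);print(manip.sense()['wrist_torque'])
c=cam('side');cv2.imwrite('pics/side9.png',cv2.resize(c['color'][160:250,180:270],None,fx=6.5,fy=6.5,interpolation=cv2.INTER_CUBIC))"
```

```text
t 16.8 tcp [ 0.6091 -0.0356  0.0592] in stop [-23.3 -72.3  59.2] w 0.10479662753554315 F [-9.91 -0.47  3.08]
rotvec tool deg [-0.03  0.37  0.04]  shift(after rot) mm [ -1.7 -12.3   0.6]
[-0.37049348  1.97834753 -0.03939143]
```

View pics/side9.png

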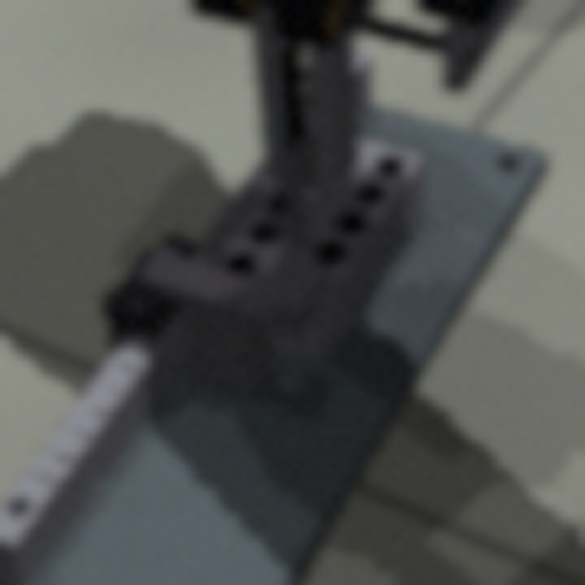

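Fence contact came at x≈-24 with force rising to 10 N. I'll ease off, lower the block onto the deck, and approach the stop along y.

Request:
{"fn": "apply_moves", "kwargs": {"deltas": [{"x": -0.003, "y": 0, "z": 0, "wx": 0, "wy": 0, "wz": 0, "fingers": 255}, {"x": 0, "y": 0, "z": 0, "wx": 0, "wy": 0, "wz": 0, "fingers": 255}, {"x": 0, "y": -0.003, "z": 0, "wx": 0, "wy": 0, "wz": 0, "fingers": 255}, {"x": 0, "y": -0.003, "z": 0, "wx": 0, "wy": 0, "wz": 0, "fingers": 255}, {"x": 0, "y": -0.002, "z": 0, "wx": 0, "wy": 0, "wz": 0, "fingers": 255}, {"x": 0, "y": 0, "z": 0, "wx": 0, "wy": 0, "wz": 0, "fingers": 255}, {"x": 0, "y": 0, "z": 0, "wx": 0, "wy": 0, "wz": 0, "fingers": 255}]}}

```text
clock: 17.43
eef_pos: [0.6076, -0.0273, 0.0594]
orientation: [0.998, 0.055, 0.0, -0.0]
contact_force: [-1.7, 0.5, -2.3]
gripper_width: 0.104
```

Request:
{"fn": "apply_moves", "kwargs": {"deltas": [{"x": 0, "y": -0.001, "z": 0, "wx": 0, "wy": 0, "wz": 0, "fingers": 255}, {"x": 0, "y": 0, "z": 0, "wx": 0, "wy": 0, "wz": 0, "fingers": 255}, {"x": 0, "y": 0, "z": 0, "wx": 0, "wy": 0, "wz": 0, "fingers": 255}]}}

```text
clock: 17.68
eef_pos: [0.6076, -0.0268, 0.0595]
orientation: [0.998, 0.055, 0.0, -0.0]
contact_force: [-1.5, -0.4, -3.4]
gripper_width: 0.105
```

Request:
{"fn": "apply_moves", "kwargs": {"deltas": [{"x": 0, "y": -0.001, "z": 0, "wx": 0, "wy": 0, "wz": 0, "fingers": 255}, {"x": 0, "y": 0, "z": 0, "wx": 0, "wy": 0, "wz": 0, "fingers": 255}, {"x": 0, "y": 0, "z": 0, "wx": 0, "wy": 0, "wz": 0, "fingers": 255}]}}

```text
clock: 17.93
eef_pos: [0.6075, -0.0259, 0.0595]
orientation: [0.998, 0.055, 0.0, 0.0]
contact_force: [-2.1, 0.3, -3.4]
gripper_width: 0.105
```

```bash
python3 -c "
from plan import *
plan(deck2w(-.025,-.060,.0586),6.3);print(manip.sense()['wrist_torque'])"
```

```text
t 17.93 tcp [ 0.6075 -0.0259  0.0595] in stop [-23.9 -62.4  59.5] w 0.10474494159072711 F [-2.15  0.29 -3.36]
rotvec tool deg [ 0.   -0.01  0.  ]  shift(after rot) mm [-1.1 -2.4  0.9]
[-0.08966401  0.11651383  0.00547896]
```

Request:
{"fn": "apply_moves", "kwargs": {"deltas": [{"x": 0, "y": -0.001, "z": 0, "wx": 0, "wy": 0, "wz": 0, "fingers": 255}, {"x": 0, "y": 0, "z": 0, "wx": 0, "wy": 0, "wz": 0, "fingers": 255}, {"x": 0, "y": 0, "z": 0, "wx": 0, "wy": 0, "wz": 0, "fingers": 255}]}}

```text
clock: 18.18
eef_pos: [0.6073, -0.0248, 0.0595]
orientation: [0.998, 0.055, 0.0, -0.0]
contact_force: [-0.8, -0.2, -2.8]
gripper_width: 0.105
```

Request:
{"fn": "apply_moves", "kwargs": {"deltas": [{"x": 0, "y": -0.001, "z": 0, "wx": 0, "wy": 0, "wz": 0, "fingers": 255}, {"x": 0, "y": 0, "z": 0, "wx": 0, "wy": 0, "wz": 0, "fingers": 255}, {"x": 0, "y": 0, "z": 0, "wx": 0, "wy": 0, "wz": 0, "fingers": 255}]}}

```text
clock: 18.43
eef_pos: [0.6072, -0.0238, 0.0595]
orientation: [0.998, 0.055, 0.0, -0.0]
contact_force: [-1.0, -0.7, -3.5]
gripper_width: 0.104
```

Request:
{"fn": "apply_moves", "kwargs": {"deltas": [{"x": 0, "y": -0.001, "z": 0, "wx": 0, "wy": 0, "wz": 0, "fingers": 255}, {"x": 0, "y": 0, "z": 0, "wx": 0, "wy": 0, "wz": 0, "fingers": 255}, {"x": 0, "y": 0, "z": 0, "wx": 0, "wy": 0, "wz": 0, "fingers": 255}]}}

```text
clock: 18.68
eef_pos: [0.6071, -0.0228, 0.0595]
orientation: [0.998, 0.055, 0.0, -0.0]
contact_force: [-1.7, -0.0, -3.0]
gripper_width: 0.104
```

```bash
python3 -c "
from plan import *
plan(deck2w(-.025,-.060,.0586),6.3);print(manip.sense()['wrist_torque'])"
```

```text
t 18.68 tcp [ 0.6071 -0.0228  0.0595] in stop [-24.  -59.3  59.5] w 0.10425018895710962 F [-1.72 -0.04 -2.96]
rotvec tool deg [-0.01 -0.01  0.  ]  shift(after rot) mm [-1.   0.7  0.9]
[-0.04955594  0.07172915  0.03419863]
```

Request:
{"fn": "apply_moves", "kwargs": {"deltas": [{"x": 0, "y": -0.001, "z": 0, "wx": 0, "wy": 0, "wz": 0, "fingers": 255}, {"x": 0, "y": 0, "z": 0, "wx": 0, "wy": 0, "wz": 0, "fingers": 255}, {"x": 0, "y": 0, "z": 0, "wx": 0, "wy": 0, "wz": 0, "fingers": 255}]}}

```text
clock: 18.93
eef_pos: [0.607, -0.0221, 0.0596]
orientation: [0.998, 0.055, 0.0, 0.0]
contact_force: [-0.4, -1.1, -2.0]
gripper_width: 0.105
```

Request:
{"fn": "apply_moves", "kwargs": {"deltas": [{"x": 0, "y": -0.001, "z": 0, "wx": 0, "wy": 0, "wz": 0, "fingers": 255}, {"x": 0, "y": 0, "z": 0, "wx": 0, "wy": 0, "wz": 0, "fingers": 255}, {"x": 0, "y": 0, "z": 0, "wx": 0, "wy": 0, "wz": 0, "fingers": 255}]}}

```text
clock: 19.18
eef_pos: [0.607, -0.0219, 0.0598]
orientation: [0.998, 0.055, 0.0, 0.001]
contact_force: [-1.8, -4.8, -1.7]
gripper_width: 0.103
```

```bash
python3 -c "
from plan import *
plan(deck2w(-.025,-.060,.0586),6.3);print(manip.sense()['wrist_torque'])
for n,(a,b,c,d) in dict(side=(160,250,180,270),top=(120,180,200,290)).items():
  C=cam(n);np.savez(n+'_10.npz',P=pts(C));cv2.imwrite(f'pics/{n}10.png',cv2.resize(C['color'][a:b,c:d],None,fx=6.5,fy=6.5,interpolation=cv2.INTER_CUBIC))"
```

```text
t 19.18 tcp [ 0.607  -0.0219  0.0598] in stop [-23.9 -58.4  59.8] w 0.1028302604188277 F [-1.75 -4.81 -1.74]
rotvec tool deg [ 0.11 -0.01  0.01]  shift(after rot) mm [-1.1  1.6  1.2]
[-1.05571898  0.2133272   0.01285221]
```

View pics/side10.png

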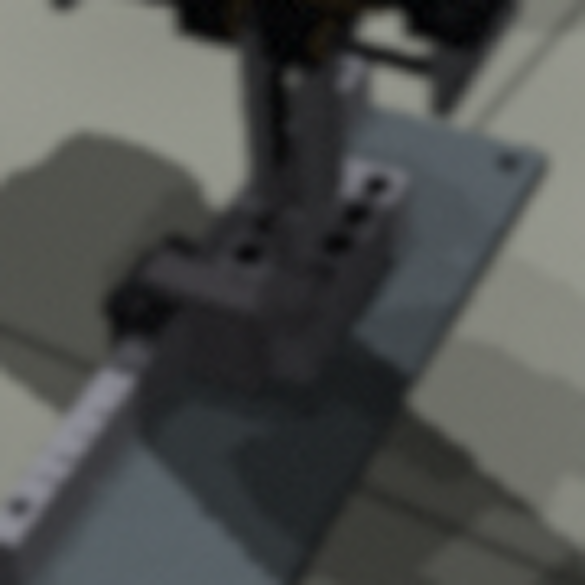

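Stop contact came at y≈-58.5. I'll back off a hair and set the block down.

Request:
{"fn": "apply_moves", "kwargs": {"deltas": [{"x": 0, "y": 0.0015, "z": 0, "wx": 0, "wy": 0, "wz": 0, "fingers": 255}, {"x": 0, "y": 0, "z": 0.001, "wx": 0, "wy": 0, "wz": 0, "fingers": 255}, {"x": 0, "y": 0, "z": 0, "wx": 0, "wy": 0, "wz": 0, "fingers": 255}, {"x": 0, "y": 0, "z": 0, "wx": 0, "wy": 0, "wz": 0, "fingers": 255}]}}

```text
clock: 19.62
eef_pos: [0.6071, -0.0222, 0.0586]
orientation: [0.998, 0.055, 0.0, -0.0]
contact_force: [-1.8, -0.6, -1.0]
gripper_width: 0.106
```

Request:
{"fn": "apply_moves", "kwargs": {"deltas": [{"x": 0, "y": 0, "z": 0.001, "wx": 0, "wy": 0, "wz": 0, "fingers": 255}, {"x": 0, "y": 0, "z": 0, "wx": 0, "wy": 0, "wz": 0, "fingers": 255}, {"x": 0, "y": 0, "z": 0, "wx": 0, "wy": 0, "wz": 0, "fingers": 255}]}}

```text
clock: 19.87
eef_pos: [0.6071, -0.0222, 0.0586]
orientation: [0.998, 0.055, -0.0, -0.0]
contact_force: [-5.3, -1.2, 5.7]
gripper_width: 0.102
```

```bash
python3 -c "
from plan import *
plan(deck2w(-.025,-.060,.0586),6.3);print(manip.sense()['wrist_torque'])"
```

```text
t 19.87 tcp [ 0.6071 -0.0222  0.0586] in stop [-23.9 -58.8  58.6] w 0.10164456309759094 F [-5.31 -1.23  5.66]
rotvec tool deg [-0.01  0.02  0.02]  shift(after rot) mm [-1.1  1.2  0. ]
[-0.14475951  0.84255822  0.02915426]
```

Request:
{"fn": "apply_moves", "kwargs": {"deltas": [{"x": -0.0003, "y": 0, "z": -0.0008, "wx": 0, "wy": 0, "wz": 0, "fingers": 255}, {"x": 0, "y": 0, "z": 0, "wx": 0, "wy": 0, "wz": 0, "fingers": 255}, {"x": 0, "y": 0, "z": 0, "wx": 0, "wy": 0, "wz": 0, "fingers": 175}, {"x": 0, "y": 0, "z": 0, "wx": 0, "wy": 0, "wz": 0, "fingers": 175}, {"x": 0, "y": 0, "z": 0, "wx": 0, "wy": 0, "wz": 0, "fingers": 175}, {"x": 0, "y": 0, "z": 0, "wx": 0, "wy": 0, "wz": 0, "fingers": 175}]}}

```text
clock: 20.37
eef_pos: [0.6069, -0.0224, 0.0584]
orientation: [0.998, 0.055, 0.0, -0.0]
contact_force: [-0.2, 0.6, -0.2]
gripper_width: 0.31
```

Request:
{"fn": "apply_moves", "kwargs": {"deltas": [{"x": 0, "y": 0, "z": -0.01, "wx": 0, "wy": 0, "wz": 0, "fingers": 175}, {"x": 0, "y": 0, "z": -0.015, "wx": 0, "wy": 0, "wz": 0, "fingers": 175}, {"x": 0, "y": 0, "z": -0.015, "wx": 0, "wy": 0, "wz": 0, "fingers": 175}, {"x": 0, "y": 0, "z": -0.02, "wx": 0, "wy": 0, "wz": 0, "fingers": 175}, {"x": 0, "y": 0, "z": -0.02, "wx": 0, "wy": 0, "wz": 0, "fingers": 175}, {"x": 0, "y": 0, "z": -0.02, "wx": 0, "wy": 0, "wz": 0, "fingers": 175}, {"x": -0.02, "y": 0, "z": -0.01, "wx": 0, "wy": 0, "wz": 0, "fingers": 175}, {"x": -0.02, "y": 0.02, "z": 0, "wx": 0, "wy": 0, "wz": 0, "fingers": 175}, {"x": -0.02, "y": 0.02, "z": 0, "wx": 0, "wy": 0, "wz": 0, "fingers": 175}, {"x": -0.02, "y": 0.02, "z": 0, "wx": 0, "wy": 0, "wz": 0, "fingers": 175}, {"x": -0.02, "y": 0.02, "z": 0, "wx": 0, "wy": 0, "wz": 0, "fingers": 175}, {"x": -0.02, "y": 0.02, "z": 0, "wx": 0, "wy": 0, "wz": 0, "fingers": 175}, {"x": 0, "y": 0.02, "z": 0, "wx": 0, "wy": 0, "wz": 0, "fingers": 175}, {"x": 0, "y": 0.02, "z": 0, "wx": 0, "wy": 0, "wz": 0, "fingers": 175}]}}

```text
clock: 21.53
eef_pos: [0.5022, -0.1758, 0.1693]
orientation: [0.999, 0.055, 0.001, 0.0]
contact_force: [-0.2, -0.9, -0.8]
gripper_width: 0.313
```

```bash
cat > look2.py <<'E'
from plan import *
import sys
k=sys.argv[1]
out=np.zeros((600,800,3),np.uint8)
for n,(a,b,c,d),o in (("side",(160,240,180,260),0),("top",(115,185,195,275),1)):
    C=cam(n);P=pts(C);np.savez(f"{n}_{k}.npz",P=P,color=C["color"])
    cr=cv2.resize(C["color"][a:b,c:d],None,fx=5,fy=5,interpolation=cv2.INTER_CUBIC); out[:cr.shape[0],o*400:o*400+cr.shape[1]]=cr
    P=P.reshape(-1,3);D=np.array([w2s(p) for p in P])*1000
    def sel(x0,x1,y0,y1,z0,z1): return D[(D[:,0]>x0)&(D[:,0]<x1)&(D[:,1]>y0)&(D[:,1]<y1)&(D[:,2]>z0)&(D[:,2]<z1)]
    q=sel(-65,-8,-125,-12,38,47); h=sel(-45,-5,-90,-30,68,90)
    for nm,Q in(("blk",q),("hnd",h)):
        if len(Q)>4:
            (cc,wh,an)=cv2.minAreaRect(Q[:,:2].astype(np.float32)); print(n,nm,len(Q),np.round(cc,1),np.round(wh,1),round(an,2),"zmed",np.median(Q[:,2]).round(1))
    fe=sel(-12,25,-140,-112,37,44); print(n,"fence near",fe[:,0].min() if len(fe) else None)
    lf=sel(-40,-6,-15,15,55,80); print(n,"leaf",len(lf),lf.min(0).round(1),lf.max(0).round(1))
cv2.imwrite(f"pics/L{k}.png",out[:410])
E
python3 look2.py 11
```

```text
side blk 257 [-28.7 -62.5] [93.9 40.7] 89.99 zmed 43.1
side hnd 81 [-24.  -58.7] [10.9 43.7] 1.24 zmed 81.7
side fence near 0.7418398836388871
side leaf 94 [-39.9  -9.5  55.2] [-6.5  9.1 67.9]
top blk 288 [-30.4 -59.6] [44.  95.1] 0.04 zmed 41.7
top hnd 56 [-26.5 -57.4] [43.3 11.7] 86.44 zmed 80.3
top fence near -1.7145965605209739
top leaf 55 [-39.8  -7.4  56.2] [-6.1  8.2 70.3]
```

View pics/L11.png

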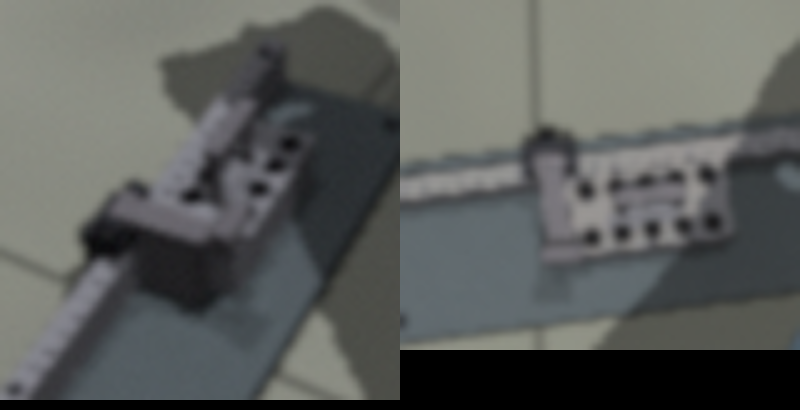

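Block is seated: handle-to-fence is about -24.7 mm in both views, and the leaf is still down in the left crop at (165,215). Now I'll turn the wrist back to pinch the bar.

Request:
{"fn": "apply_moves", "kwargs": {"deltas": [{"x": 0, "y": 0, "z": 0, "wx": 0, "wy": 0, "wz": 7, "fingers": 145}, {"x": 0, "y": 0, "z": 0, "wx": 0, "wy": 0, "wz": 7, "fingers": 145}, {"x": 0, "y": 0, "z": 0, "wx": 0, "wy": 0, "wz": 7, "fingers": 145}, {"x": 0, "y": 0, "z": 0, "wx": 0, "wy": 0, "wz": 7, "fingers": 145}, {"x": 0, "y": 0, "z": 0, "wx": 0, "wy": 0, "wz": 7, "fingers": 145}, {"x": 0, "y": 0, "z": 0, "wx": 0, "wy": 0, "wz": 7, "fingers": 145}, {"x": 0, "y": 0, "z": 0, "wx": 0, "wy": 0, "wz": 7, "fingers": 145}, {"x": 0, "y": 0, "z": 0, "wx": 0, "wy": 0, "wz": 7, "fingers": 145}, {"x": 0, "y": 0, "z": 0, "wx": 0, "wy": 0, "wz": 7, "fingers": 145}, {"x": 0, "y": 0, "z": 0, "wx": 0, "wy": 0, "wz": 7, "fingers": 145}, {"x": 0, "y": 0, "z": 0, "wx": 0, "wy": 0, "wz": 7, "fingers": 145}, {"x": 0, "y": 0, "z": 0, "wx": 0, "wy": 0, "wz": 7, "fingers": 145}, {"x": 0, "y": 0, "z": 0, "wx": 0, "wy": 0, "wz": 6, "fingers": 145}, {"x": 0, "y": 0, "z": 0, "wx": 0, "wy": 0, "wz": 0, "fingers": 145}, {"x": 0, "y": 0, "z": 0, "wx": 0, "wy": 0, "wz": 0, "fingers": 145}], "squeeze": 10}}

```text
clock: 22.88
eef_pos: [0.5029, -0.174, 0.1686]
orientation: [0.746, -0.666, 0.0, -0.0]
contact_force: [0.5, 0.3, -0.1]
gripper_width: 0.436
```

```bash
python3 -c "
from plan import *
plan(deck2w(-.0535,-.0015,.13),-83.7)"
```

```text
t 22.88 tcp [ 0.5029 -0.174   0.1686] in stop [-144.1 -198.2  168.6] w 0.4363934801673689 F [ 0.47  0.27 -0.05]
rotvec tool deg [-0.02  0.    0.2 ]  shift(after rot) mm [-196.7  -90.6   38.6]
```

Request:
{"fn": "apply_moves", "kwargs": {"deltas": [{"x": -0.0007, "y": 0, "z": 0, "wx": 0, "wy": 0, "wz": 0.2, "fingers": 145}, {"x": -0.014, "y": -0.0065, "z": 0, "wx": 0, "wy": 0, "wz": 0, "fingers": 145}, {"x": -0.014, "y": -0.0065, "z": 0, "wx": 0, "wy": 0, "wz": 0, "fingers": 145}, {"x": -0.014, "y": -0.0065, "z": 0, "wx": 0, "wy": 0, "wz": 0, "fingers": 145}, {"x": -0.014, "y": -0.0065, "z": 0, "wx": 0, "wy": 0, "wz": 0, "fingers": 145}, {"x": -0.014, "y": -0.0065, "z": 0, "wx": 0, "wy": 0, "wz": 0, "fingers": 145}, {"x": -0.014, "y": -0.0065, "z": 0, "wx": 0, "wy": 0, "wz": 0, "fingers": 145}, {"x": -0.014, "y": -0.0065, "z": 0, "wx": 0, "wy": 0, "wz": 0, "fingers": 145}, {"x": -0.014, "y": -0.0065, "z": 0, "wx": 0, "wy": 0, "wz": 0, "fingers": 145}, {"x": -0.014, "y": -0.0065, "z": 0, "wx": 0, "wy": 0, "wz": 0, "fingers": 145}, {"x": -0.014, "y": -0.0065, "z": 0, "wx": 0, "wy": 0, "wz": 0, "fingers": 145}, {"x": -0.014, "y": -0.0065, "z": 0, "wx": 0, "wy": 0, "wz": 0, "fingers": 145}, {"x": -0.014, "y": -0.0065, "z": 0, "wx": 0, "wy": 0, "wz": 0, "fingers": 145}, {"x": -0.014, "y": -0.0065, "z": 0, "wx": 0, "wy": 0, "wz": 0, "fingers": 145}, {"x": -0.014, "y": -0.0065, "z": 0, "wx": 0, "wy": 0, "wz": 0, "fingers": 145}, {"x": 0, "y": 0, "z": 0.019, "wx": 0, "wy": 0, "wz": 0, "fingers": 145}, {"x": 0, "y": 0, "z": 0.019, "wx": 0, "wy": 0, "wz": 0, "fingers": 145}, {"x": 0, "y": 0, "z": 0, "wx": 0, "wy": 0, "wz": 0, "fingers": 145}, {"x": 0, "y": 0, "z": 0, "wx": 0, "wy": 0, "wz": 0, "fingers": 145}, {"x": 0, "y": 0, "z": 0, "wx": 0, "wy": 0, "wz": 0, "fingers": 145}]}}

```text
clock: 24.55
eef_pos: [0.5728, 0.0304, 0.1312]
orientation: [0.744, -0.668, 0.0, -0.0]
contact_force: [-0.5, 0.8, 0.2]
gripper_width: 0.43
```

```bash
python3 -c "
from plan import *
plan(deck2w(-.0535,-.0015,.053),-83.7)
c=cam('side');cv2.imwrite('pics/side12.png',cv2.resize(c['color'][130:250,170:290],None,fx=5,fy=5,interpolation=cv2.INTER_CUBIC))"
```

```text
t 24.55 tcp [0.5728 0.0304 0.1312] in stop [-52.2  -2.7 131.2] w 0.4301963434849222 F [-0.5   0.79  0.2 ]
rotvec tool deg [-0.06 -0.01 -0.17]  shift(after rot) mm [-1.2  1.3 78.2]
```

View pics/side12.png

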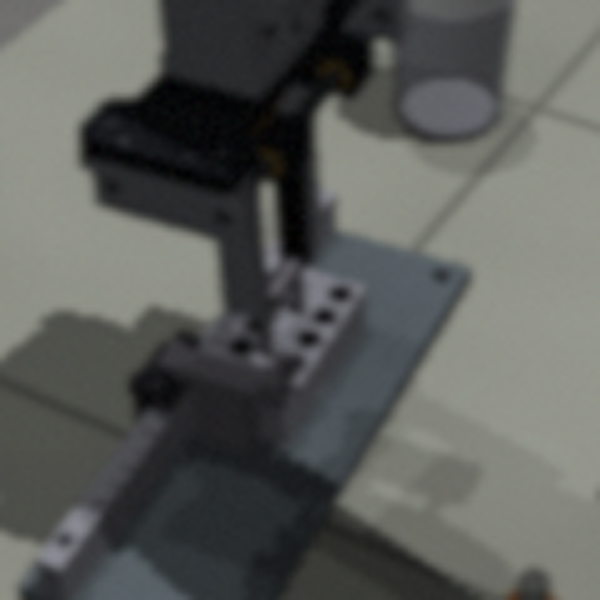

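Request:
{"fn": "apply_moves", "kwargs": {"deltas": [{"x": -0.0008, "y": 0.0013, "z": 0.01, "wx": 0, "wy": 0, "wz": 0, "fingers": 145}, {"x": 0, "y": 0, "z": 0.013, "wx": 0, "wy": 0, "wz": 0, "fingers": 145}, {"x": 0, "y": 0, "z": 0.013, "wx": 0, "wy": 0, "wz": 0, "fingers": 145}, {"x": 0, "y": 0, "z": 0.013, "wx": 0, "wy": 0, "wz": 0, "fingers": 145}, {"x": 0, "y": 0, "z": 0.01, "wx": 0, "wy": 0, "wz": 0, "fingers": 145}, {"x": 0, "y": 0, "z": 0, "wx": 0, "wy": 0, "wz": 0, "fingers": 145}, {"x": 0, "y": 0, "z": 0, "wx": 0, "wy": 0, "wz": 0, "fingers": 145}]}}

```text
clock: 25.18
eef_pos: [0.5702, 0.0312, 0.07]
orientation: [0.744, -0.668, -0.001, 0.001]
contact_force: [0.1, -1.1, 0.0]
gripper_width: 0.434
```

Request:
{"fn": "apply_moves", "kwargs": {"deltas": [{"x": 0, "y": 0, "z": 0.008, "wx": 0, "wy": 0, "wz": 0, "fingers": 145}, {"x": 0, "y": 0, "z": 0.007, "wx": 0, "wy": 0, "wz": 0, "fingers": 145}, {"x": 0, "y": 0, "z": 0.003, "wx": 0, "wy": 0, "wz": 0, "fingers": 145}, {"x": 0, "y": 0, "z": 0, "wx": 0, "wy": 0, "wz": 0, "fingers": 145}, {"x": 0, "y": 0, "z": 0, "wx": 0, "wy": 0, "wz": 0, "fingers": 145}]}}

```text
clock: 25.6
eef_pos: [0.5709, 0.0312, 0.0531]
orientation: [0.744, -0.668, -0.0, 0.0]
contact_force: [0.1, -0.4, -0.8]
gripper_width: 0.433
```

```bash
python3 -c "
from plan import *
plan(deck2w(-.0535,-.0015,.053),-83.7)
c=cam('side');cv2.imwrite('pics/side13.png',cv2.resize(c['color'][150:250,170:270],None,fx=6,fy=6,interpolation=cv2.INTER_CUBIC))"
```

```text
t 25.6 tcp [0.5709 0.0312 0.0531] in stop [-54.   -1.7  53.1] w 0.4332006404396463 F [ 0.07 -0.43 -0.77]
rotvec tool deg [ 0.02  0.   -0.19]  shift(after rot) mm [-0.2 -0.5  0.1]
```

View pics/side13.png

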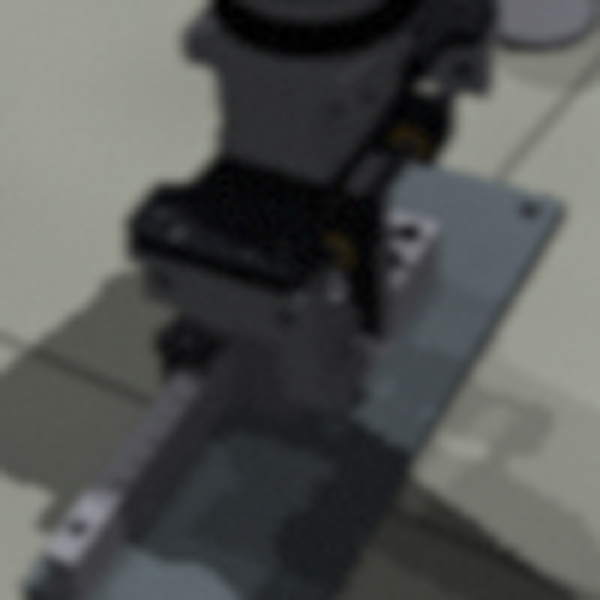

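Request:
{"fn": "apply_moves", "kwargs": {"deltas": [{"x": 0, "y": 0, "z": 0, "wx": 0, "wy": 0, "wz": 0, "fingers": 255}, {"x": 0, "y": 0, "z": 0, "wx": 0, "wy": 0, "wz": 0, "fingers": 255}, {"x": 0, "y": 0, "z": 0, "wx": 0, "wy": 0, "wz": 0, "fingers": 255}, {"x": 0, "y": 0, "z": 0, "wx": 0, "wy": 0, "wz": 0, "fingers": 255}, {"x": 0, "y": 0, "z": 0, "wx": 0, "wy": 0, "wz": 0, "fingers": 255}], "squeeze": 12}}

```text
clock: 26.07
eef_pos: [0.5712, 0.031, 0.0536]
orientation: [0.744, -0.668, 0.0, -0.0]
contact_force: [-0.4, -1.3, 1.0]
gripper_width: 0.257
```

```bash
python3 -c "
from plan import *
plan(deck2w(-.0535,-.0015,.053),-83.7)
f=np.radians(np.linspace(11.3,112,21)); y=61.2*np.cos(f); z=-61.2*np.sin(f)
print([(round(float(a),1),round(float(b),1)) for a,b in zip(np.diff(y),np.diff(z))])"
```

```text
t 26.07 tcp [0.5712 0.031  0.0536] in stop [-53.7  -2.   53.6] w 0.2565119941208638 F [-0.41 -1.26  0.98]
rotvec tool deg [-0.03 -0.03 -0.19]  shift(after rot) mm [-0.5 -0.2  0.6]
[(-1.3, -5.2), (-1.7, -5.1), (-2.2, -4.9), (-2.6, -4.7), (-3.0, -4.5), (-3.4, -4.2), (-3.7, -3.9), (-4.1, -3.5), (-4.4, -3.2), (-4.6, -2.8), (-4.8, -2.3), (-5.0, -1.9), (-5.2, -1.5), (-5.3, -1.0), (-5.3, -0.5), (-5.4, -0.1), (-5.4, 0.4), (-5.3, 0.9), (-5.2, 1.3), (-5.1, 1.8)]
```

Request:
{"fn": "apply_moves", "kwargs": {"deltas": [{"x": 0, "y": -0.0013, "z": -0.0052, "wx": 0, "wy": 0, "wz": 0, "fingers": 255}, {"x": 0, "y": -0.0017, "z": -0.0051, "wx": 0, "wy": 0, "wz": 0, "fingers": 255}, {"x": 0, "y": -0.0022, "z": -0.0049, "wx": 0, "wy": 0, "wz": 0, "fingers": 255}, {"x": 0, "y": -0.0026, "z": -0.0047, "wx": 0, "wy": 0, "wz": 0, "fingers": 255}, {"x": 0, "y": -0.003, "z": -0.0045, "wx": 0, "wy": 0, "wz": 0, "fingers": 255}, {"x": 0, "y": -0.0034, "z": -0.0042, "wx": 0, "wy": 0, "wz": 0, "fingers": 255}, {"x": 0, "y": -0.0037, "z": -0.0039, "wx": 0, "wy": 0, "wz": 0, "fingers": 255}, {"x": 0, "y": -0.0041, "z": -0.0035, "wx": 0, "wy": 0, "wz": 0, "fingers": 255}, {"x": 0, "y": 0, "z": 0, "wx": 0, "wy": 0, "wz": 0, "fingers": 255}]}}

```text
clock: 26.82
eef_pos: [0.594, 0.0335, 0.0905]
orientation: [0.744, -0.668, 0.001, -0.0]
contact_force: [-2.0, -3.8, 1.4]
gripper_width: 0.254
```

```bash
python3 -c "
from plan import *
f=np.radians(11.3+5.035*8)
plan(deck2w(.0063-.0612*np.cos(f),-.002,.0606-.0188+.0612*np.sin(f)),-83.7)"
```

```text
t 26.82 tcp [0.594  0.0335 0.0905] in stop [-30.8  -1.9  90.5] w 0.25379756396405695 F [-1.96 -3.78  1.44]
rotvec tool deg [-0.08 -0.01 -0.19]  shift(after rot) mm [0.1 0.9 0.7]
```

Request:
{"fn": "apply_moves", "kwargs": {"deltas": [{"x": 0, "y": -0.0044, "z": -0.0032, "wx": 0, "wy": 0, "wz": 0, "fingers": 255}, {"x": 0, "y": -0.0046, "z": -0.0028, "wx": 0, "wy": 0, "wz": 0, "fingers": 255}, {"x": 0, "y": -0.0048, "z": -0.0023, "wx": 0, "wy": 0, "wz": 0, "fingers": 255}, {"x": 0, "y": -0.005, "z": -0.0019, "wx": 0, "wy": 0, "wz": 0, "fingers": 255}, {"x": 0, "y": -0.0052, "z": -0.0015, "wx": 0, "wy": 0, "wz": 0, "fingers": 255}, {"x": 0, "y": -0.0053, "z": -0.001, "wx": 0, "wy": 0, "wz": 0, "fingers": 255}, {"x": 0, "y": -0.0053, "z": -0.0005, "wx": 0, "wy": 0, "wz": 0, "fingers": 255}, {"x": 0, "y": -0.0054, "z": -0.0001, "wx": 0, "wy": 0, "wz": 0, "fingers": 255}, {"x": 0, "y": -0.0054, "z": 0.0004, "wx": 0, "wy": 0, "wz": 0, "fingers": 255}, {"x": 0, "y": -0.0053, "z": 0.0009, "wx": 0, "wy": 0, "wz": 0, "fingers": 255}, {"x": 0, "y": -0.0052, "z": 0.0013, "wx": 0, "wy": 0, "wz": 0, "fingers": 255}, {"x": 0, "y": -0.0051, "z": 0.0018, "wx": 0, "wy": 0, "wz": 0, "fingers": 255}, {"x": 0, "y": 0, "z": 0, "wx": 0, "wy": 0, "wz": 0, "fingers": 255}, {"x": 0, "y": 0, "z": 0, "wx": 0, "wy": 0, "wz": 0, "fingers": 255}]}}

```text
clock: 27.98
eef_pos: [0.6561, 0.0403, 0.0999]
orientation: [0.744, -0.669, 0.002, -0.002]
contact_force: [1.7, -1.2, 5.0]
gripper_width: 0.255
```

```bash
python3 -c "
from plan import *
f=np.radians(112)
plan(deck2w(.0063-.0612*np.cos(f),-.002,.0606-.0188+.0612*np.sin(f)),-83.7)
c=cam('side');cv2.imwrite('pics/side14.png',cv2.resize(c['color'][130:250,170:290],None,fx=5,fy=5,interpolation=cv2.INTER_CUBIC))"
```

```text
t 27.98 tcp [0.6561 0.0403 0.0999] in stop [31.6 -2.  99.9] w 0.2554714505828892 F [ 1.68 -1.22  4.96]
rotvec tool deg [-0.34 -0.01 -0.2 ]  shift(after rot) mm [0.  2.4 1.3]
```

View pics/side14.png

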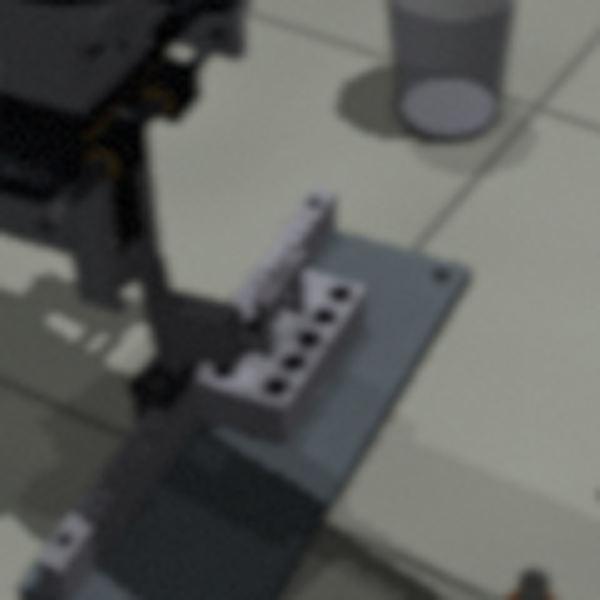

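The leaf is up and the block is still in place. I'll release and retreat upward.

Request:
{"fn": "apply_moves", "kwargs": {"deltas": [{"x": 0, "y": 0, "z": 0, "wx": 0, "wy": 0, "wz": 0, "fingers": 130}, {"x": 0, "y": 0, "z": 0, "wx": 0, "wy": 0, "wz": 0, "fingers": 130}, {"x": 0, "y": 0, "z": 0, "wx": 0, "wy": 0, "wz": 0, "fingers": 130}, {"x": 0, "y": 0, "z": 0, "wx": 0, "wy": 0, "wz": 0, "fingers": 130}, {"x": 0, "y": 0, "z": -0.01, "wx": 0, "wy": 0, "wz": 0, "fingers": 130}, {"x": 0, "y": 0, "z": -0.015, "wx": 0, "wy": 0, "wz": 0, "fingers": 130}, {"x": 0, "y": 0, "z": -0.015, "wx": 0, "wy": 0, "wz": 0, "fingers": 130}, {"x": 0, "y": 0, "z": -0.015, "wx": 0, "wy": 0, "wz": 0, "fingers": 130}, {"x": 0, "y": 0, "z": -0.015, "wx": 0, "wy": 0, "wz": 0, "fingers": 130}, {"x": 0, "y": 0, "z": -0.015, "wx": 0, "wy": 0, "wz": 0, "fingers": 130}]}}

```text
clock: 28.87
eef_pos: [0.654, 0.04, 0.1859]
orientation: [0.744, -0.668, 0.001, -0.001]
contact_force: [0.2, 0.0, 0.3]
gripper_width: 0.491
```

Request:
{"fn": "apply_moves", "kwargs": {"deltas": [{"x": 0.015, "y": 0.015, "z": 0, "wx": 0, "wy": 0, "wz": 0, "fingers": 130}, {"x": 0.02, "y": 0.02, "z": 0, "wx": 0, "wy": 0, "wz": 0, "fingers": 130}, {"x": 0.02, "y": 0.02, "z": 0, "wx": 0, "wy": 0, "wz": 0, "fingers": 130}, {"x": 0.02, "y": 0.02, "z": 0, "wx": 0, "wy": 0, "wz": 0, "fingers": 130}, {"x": 0.02, "y": 0.02, "z": 0, "wx": 0, "wy": 0, "wz": 0, "fingers": 130}, {"x": 0.02, "y": 0.02, "z": 0, "wx": 0, "wy": 0, "wz": 0, "fingers": 130}, {"x": 0.02, "y": 0.02, "z": 0, "wx": 0, "wy": 0, "wz": 0, "fingers": 130}, {"x": 0.02, "y": 0.02, "z": 0, "wx": 0, "wy": 0, "wz": 0, "fingers": 130}, {"x": 0.02, "y": 0.01, "z": 0, "wx": 0, "wy": 0, "wz": 0, "fingers": 130}, {"x": 0.02, "y": 0, "z": 0, "wx": 0, "wy": 0, "wz": 0, "fingers": 130}, {"x": 0.02, "y": 0, "z": 0, "wx": 0, "wy": 0, "wz": 0, "fingers": 130}, {"x": 0, "y": 0, "z": 0, "wx": 0, "wy": 0, "wz": 0, "fingers": 130}]}}

```text
clock: 29.87
eef_pos: [0.5128, -0.1944, 0.1853]
orientation: [0.743, -0.67, 0.002, -0.0]
contact_force: [0.3, -0.2, 0.9]
gripper_width: 0.491
```

```bash
python3 look2.py 15; python3 fit2.py >/dev/null; python3 -c "
from plan import *
for n in ('side','top'):
    P=np.load(n+'_15.npz')['P'].reshape(-1,3);D=np.array([w2s(p) for p in P])*1000
    D=D[(abs(D[:,1])<16)&(D[:,0]>-60)&(D[:,0]<60)&(D[:,2]>100)&(D[:,2]<135)];q=D[D[:,2]>113];print(n,q.min(0),q.max(0))
    P=np.load(n+'_15.npz')['P']
    c=np.load(n+'_15.npz')['color']; cv2.imwrite(f'pics/full{n}.png',c)"
```

```text
side blk 347 [-28.8 -61.3] [98.4 40.6] 89.53 zmed 42.9
side hnd 81 [-24.4 -60. ] [ 9.8 45.7] 0.13 zmed 81.5
side fence near 0.92586210105579
side leaf 11 [-30.9 -11.4  76.7] [-6.3  6.7 79.3]
top blk 295 [-29.8 -59.6] [95.1 43.3] 89.96 zmed 42.1
top hnd 56 [-26.8 -57.6] [43.4 11.4] 88.91 zmed 80.7
top fence near -1.019660467646833
top leaf 3 [-34.5   2.   72.7] [-33.4   8.1  75.5]
side [  8.61266522 -13.67525475 113.08341624] [ 30.94227147  11.00484626 127.31276576]
top [  5.66876429 -10.49568975 115.49533313] [ 28.08648779  11.97035007 130.93281225]
```

View pics/L15.png

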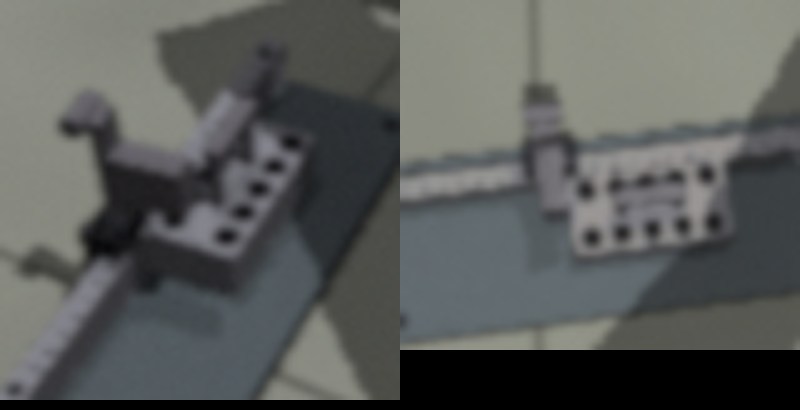

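View pics/fullside.png

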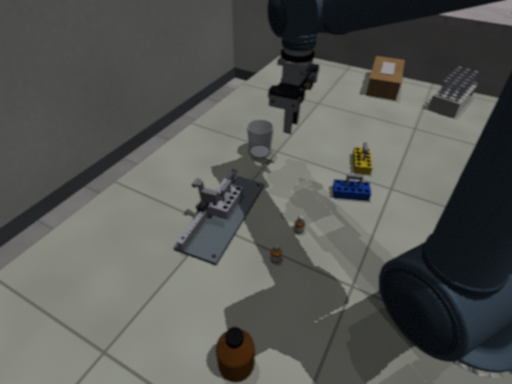

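```bash
python3 -c "
import numpy as np,cv2
for n,(a,b,c,d) in (('top',(146,168,231,262)),('side',(185,218,216,244))):
    A=cv2.cvtColor(np.load(n+'_11.npz')['color'],6).astype(np.float32);B=cv2.cvtColor(np.load(n+'_15.npz')['color'],6).astype(np.float32)
    t=cv2.resize(A[a:b,c:d],None,fx=8,fy=8,interpolation=cv2.INTER_CUBIC);s=cv2.resize(B[a-4:b+4,c-4:d+4],None,fx=8,fy=8,interpolation=cv2.INTER_CUBIC)
    r=cv2.matchTemplate(s,t,cv2.TM_CCOEFF_NORMED);_,m,_,l=cv2.minMaxLoc(r);print(n,m,(np.array(l)-32)/8)
"
```

```text
top 0.9570183157920837 [0.125 0.   ]
side 0.7601364850997925 [0.125 0.   ]
```

```bash
python3 -c "
from plan import *
s=manip.sense();print(s['clock'],np.abs(s['joint_velocities']).max());print(ticket.close_job())"
```

```text
29.9667 0.025134046856398536
the job is handed in; nothing more can be done
None
```

The job is handed in at 30.0 s of the 72 s allowed; no verdict came back, so what follows is my own checks.

- **What I did:**
  - I pinched the leaf's grip bar and swung the leaf down onto its rest.
  - I lifted the grey block by its handle, found the fence and then the stop by contact force, backed off slightly from the stop, and set the block down.
  - I then swung the leaf up, let go and moved clear.
- **Leaf:** Before the block went in, the leaf arm was level at about z = 64 mm. At the end it leans back beyond the fence, with the bar about where it started. I estimated that at about 1.6 rad from the first pictures; the limit is 1.35.
- **Block:**
  - After release the handle was 24.7–24.8 mm robot-side of the fence in both camera views.
  - I placed the block's end about 0.3 mm off the stop.
  - Comparing pictures from before and after the leaf went up, the block moved at most about 0.1 px (0.4 mm).
- **Bystanders:** The final picture shows the bottle, vials and beaker standing in place. I did not measure them again.
- **Checks that disagreed:**
  - The two cameras differ by about 2 mm, so I used contact forces for the final position.
  - In the last side view the handle centre read y = -60.0 mm, near the -60.3 limit. The top view read -57.6 mm and the picture comparison showed almost no movement, so I treated the side reading as noise.

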